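# Lock the honing arbor with its pin

## Robot

A 6-joint arm with a two-finger parallel gripper is mounted at the origin on the work surface. World frame = base frame: x ahead of the robot, y to its left, z up, the work surface at z = 0. Lengths are in mm, angles in rad, forces in N, time in s.
With the tool pointing down it reaches from about 400 to 825 mm from the base axis. Payload 7 kg.
Tool frame: the origin (TCP) lies on the centre line of the jaws, within the pads' length; the fingertips stand r.tip_extent ahead of it and the grasp point (between the pads) is the TCP (r.tip_extent is the distance from the TCP to the fingertips, in mm); z points along the fingers, y is the direction in which the jaws open and shut (so a half turn about z gives the same grasp; the last joint's range is limited). The gripper opens to 88 mm and grips with 3 to 60 N. Pads are 19 mm wide; open, the fingers measure 130 mm over their backs; the gripper's body (78 mm by 193 mm) begins 47 mm behind the grasp point.
Start: joints at [1.506, 0.359, 0.012, 0, -1.224, -0.288], TCP at [233.238, 633.4, 245.561] pointing down, gripper open.
Joint ranges: [-3.07, 3.07], [-1.43, 2.12], [-1.02, 1.25], [-3.03, 1.67], [-3.05, -0], [-3.03, 3.03]. Speed limits (rad/s): [2.39, 2.39, 3.01, 3.14, 3.14, 3.14].

## Interface

Orientations are given as a 3x3 rotation matrix whose columns are the frame's x, y, z axes.
In Python, from plant import r gives the robot as it stands.
- The arm moves only by the tool jog_arm, never from a script. Its argument "increments" is a list of rows, each an object with "slide": the shift along the tool's x, y, z scaled (see below), a list of three; "twist": the turn, a rotation vector about the tool's x, y, z scaled (see below), a list of three. A call has 1 to 12 rows; each row shifts and turns the pose as measured when the row begins, along the tool's axes as they then stand; what a row does not reach is not made up. The controller multiplies each number of a shift by 20 mm and each number of a turn by 0.08 rad. A row lasts 1/12 s, in which the tool goes at most 41.7 mm and 7.16 degrees, less where a joint would pass 70% of its speed; a pose out of reach is approached as far as the arm can. A call with a number of a shift or a turn outside -1 to 1 is refused whole. A call with a gripper value outside its range is refused whole. "gripper" is the closure, from 0 (fully open) to 1 (shut), set as the call begins (left out, the last holds). The fingers move at their own pace and stop on an object; "grip_force" is the grip in N (left out, the last holds). Time passes only in rows, so rows that do not move let the fingers close. It gives the time, the measured TCP pose, the force and the opening at its end, in the units of the state.
- r.get_obs(): the state, without advancing time (a new reading comes with each control period).
- r.snapshot(name): name is "scene" or "side" or "wrist"; returns a dict with "image" (384x512x3 uint8, red, green, blue), "mtx" (3x3 intrinsics, pixels), "k1" (the pictures are not rectified: a ray, as slopes to the right and down, at radius r is drawn at 1 + k1 r^2 times it, then the intrinsics apply), "camera_from_world" (4x4, takes a point from world to camera coordinates). Camera axes: x right, y down, z forward; pixel columns grow to the right and rows downward; lengths in mm; the calibration is good to about 2 mm. A picture is of the moment at which its call begins. There is no depth.
- r.sign_off(): hands the job in, once; it reports no verdict.
The state is a dict: "clock": time; "qpos": joint angles; "joint_velocities": joint speeds; "tau": joint torques, N m; "tcp_pos": TCP position; "tcp_rot": TCP orientation; "force": force on the tool from outside, world axes, zero at the start; "moment": the same for the moment, N m; "finger_gap": finger opening in mm.
Only numpy, scipy, OpenCV 4.12 (cv2) and the standard library are available. Lean on these libraries where they do the work, as an engineer would, in place of code of your own. Each camera call takes 0.05 s, during which the arm holds its last target. There are 200 camera calls.

## Task

Lock the arbor of the honing machine so that its wheel can be changed: stand the red-headed lock pin from the rack in the hole on top of the bearing away from the wheel, turn the wheel by hand until the pin drops through the hidden cross-hole in the arbor, then push the pin down past its spring catch until its head sits flush on the bearing, and leave it there. Work by feel: stop turning as soon as the pin catches, never wrench the wheel against the pin or force the pin, and leave everything else on the bench where it lies.

Things in the scene. Friction and masses are not known exactly. Their poses are not given: they have to be found in the camera images.
- lock_pin_head (a point): Centre of the red head of the loose lock pin, half-way up the head; z axis up along the pin. The head is a knurled cylinder 22 mm across and 20 mm tall, its flat underside 10 mm below this point. At the start the pin stands upright in one of the rack's two holes, the head's underside 24 mm above the top of the rack.
- lock_pin: The whole lock pin, about 60 g; origin at the middle of its nose, 78 mm below the centre of the head; z axis up along the pin. Steel shank 10 mm across and 68 mm long below the head, the lowest 4 mm tapering to a flat nose 5 mm across.
- lock_hole (a point): Mouth of the upright lock hole: centre, on the flat top of the bearing boss (34 x 34 mm), 158 mm above the bench; z axis up, y axis along the arbor, away from the wheel. Hole 11 mm wide, 1 mm bevel, running 28 mm down to the arbor. A pin let go in it rides on the arbor, head centre 50 mm above this point, until a cross-hole comes round; fully home it is 10 mm above.
- arbor_in_bearing (a point): Arbor axis under the lock hole (arbor 30 mm thick). It has two cross-holes, 12 mm wide, at right angles, hidden in the bearing: one lines up every quarter turn, at a wheel angle that nothing outside shows; at the start it is at least 0.4 rad away. As one comes round slowly (up to 0.5 rad/s) the pin falls in by its weight and the wheel is caught with under 0.3 rad play.
- spring_catch (a point): Spring-loaded ball in the bush under the arbor. A pin fallen through the arbor stops on it with its head centre about 16 mm above the lock hole's mouth; pushing the head down with 10 to 20 N brings it past the ball and home. A side load left on the wheel jams the pin: ease the wheel back a little (some 5 mm at the rim) before letting go of it.
- honing_arbor: The fixed honing machine, a cast-iron bench arbor on a 130 x 170 mm foot; origin on the bench, axes as the lock hole's. Pin and machine are marred if the contact forces between them add up to over 100 N: about 10 N more than turning takes at the wheel's rim against the caught pin, or a shove of over 50 N on the head. A bearing between wheel and lock hole has an oil cup rising to 156 mm above the bench.
- wheel_centre (a point): Centre of the honing wheel on the arbor's axis, 115 mm above the bench; fixed to the frame, it does not turn with the wheel. y axis along the arbor (level), from the wheel towards the lock hole, which is 175 mm that way; z up. Wheel: plain disc 160 mm in diameter, 30 mm thick, flanges 54 mm across at its middle. The nearest bearing's face is 58 mm along +y from here.
- wheel_rim_top (a point): Topmost point of the wheel's rim, mid-thickness, 195 mm above the bench; axes as at the wheel's centre, does not turn. The flat wooden sides can be pinched here from above, across the 30 mm, and led round the arbor's axis. The wheel turns either way without end; 3 to 5 N at the rim turns it and it stays where it is left.
- pin_rack: Fixed wooden block 160 x 50 x 50 mm with two holes, 80 mm apart along its own x axis, in which the lock pin and the drift pin stand; origin at the centre of its underside. Which pin is in which hole varies.
- drift_pin_head (a point): Bystander: centre of the black head (18 mm across, 16 mm tall) of the other pin in the rack. Leave it there.
- spanner: Bystander: steel spanner 200 mm long lying flat beside the machine; origin at its middle, underside.
- wide_gouge: Bystander: carving gouge lying flat, dark wooden handle, 245 mm long; origin near its middle, underside.
- narrow_gouge: Bystander: carving gouge lying flat, light wooden handle, 245 mm long; origin near its middle, underside.
- mallet: Bystander: round beech carver's mallet standing on its head, handle up, 92 mm across, 232 mm tall; origin at the centre of its underside.
- tape_roll: Bystander: yellow roll of tape lying flat, 104 mm across, 25 mm tall; origin at the centre of its underside.
- sign_board: Bystander: brown sign board with gilded border, 110 x 320 x 22 mm, lying flat; origin at the centre of its underside.
- honing_compound: Bystander: green bar of honing compound 90 x 32 x 26 mm lying flat; origin at the centre of its underside.
Not all that is in view belongs to the job. Leave any pink or yellow look-alike of the lock_pin alone.

How it is judged:
By the outcome, as a careful person would: the job done as asked, in the order asked, and still so for the second after the job is handed in, with the robot touching nothing.
It also fails if it takes over 72 s, if anything falls off the work surface, if the arm or the gripper's body presses on something with over 40 N, if the wrist force passes 120 N, or if a joint passes its speed limit or range.

## Working session

There is one attempt and no reset: what is moved stays moved. The work goes in short steps, Python scripts to look and compute and a tool call to move; the robot and the scene stay as the last step left them, time stands still between calls to the robot, and variables do not carry over. Pictures are saved under pics/ and viewed, about 8 in all and at most 12, crops included, and the job is handed in when it is done.

Besides the shell and the picture viewer there is one more tool, called by a JSON object that holds its "fn" and its "kwargs", one argument or row to a line. jog_arm: Moves the arm, as the interface text tells. Its arguments: {"type":"object","properties":{"increments":{"type":"array","items":{"type":"object","properties":{"slide":{"type":"array","items":{"type":"number"}},"twist":{"type":"array","items":{"type":"number"}}}}},"gripper":{"type":"number"},"grip_force":{"type":"number"}},"required":["increments"]}

```bash
ls; mkdir -p pics; cat > h.py <<'E'
import numpy as np, cv2
from plant import r
def snap(n):
    s=r.snapshot(n); s['n']=n; return s
def save(s,f,roi=None,scale=1.5):
    im=cv2.cvtColor(s['image'],cv2.COLOR_RGB2BGR)
    if roi: x0,y0,x1,y1=roi; im=im[y0:y1,x0:x1]
    cv2.imwrite('pics/'+f,cv2.resize(im,None,fx=scale,fy=scale,interpolation=cv2.INTER_CUBIC))
def dist(s): return np.array([s['k1'],0,0,0,0.])
def ray(s,u,v):
    p=cv2.undistortPointsIter(np.array([[[u,v]]],float),s['mtx'],dist(s),None,None,(3,50,1e-10))[0,0]
    T=np.array(s['camera_from_world']); R=T[:3,:3]; 
    return -R.T@T[:3,3], R.T@np.array([p[0],p[1],1.])
def onz(s,u,v,z):
    o,d=ray(s,u,v); return o+d*(z-o[2])/d[2]
def proj(s,P):
    T=np.array(s['camera_from_world']); 
    return cv2.projectPoints(np.array(P,float).reshape(-1,1,3),cv2.Rodrigues(T[:3,:3])[0],T[:3,3],s['mtx'],dist(s))[0].reshape(-1,2)
def tri(a,b):
    (o1,d1),(o2,d2)=a,b
    t=np.linalg.lstsq(np.c_[d1,-d2],o2-o1,rcond=None)[0]
    p,q=o1+t[0]*d1,o2+t[1]*d2
    return (p+q)/2,np.linalg.norm(p-q)
E
python3 - <<'E'
from h import *
o=r.get_obs();print({k:np.round(v,3).tolist() for k,v in o.items()},r.tip_extent)
ims=[]
for n in('scene','side','wrist'):
    s=snap(n); np.save('pics/%s0.npy'%n,s,allow_pickle=True)
    print(n,np.round(ray(s,256,192),2).tolist())
    save(s,n+'0.png')
E
```

```text
pics
{'clock': 0.0, 'qpos': [1.506, 0.359, 0.011, -0.0, -1.224, -0.288], 'joint_velocities': [0.002, -0.001, -0.001, -0.001, -0.0, -0.0], 'tau': [0.0, -58.272, 29.305, 6.997, 0.007, -0.0], 'tcp_pos': [233.107, 633.02, 244.641], 'tcp_rot': [[0.938, -0.346, -0.0], [-0.346, -0.938, -0.002], [0.0, 0.002, -1.0]], 'force': [-0.915, 0.122, -0.09], 'moment': [0.032, -0.035, 0.015], 'finger_gap': 88.146} 19.0
scene [[1387.81, -404.35, 981.54], [-0.6, 0.39, -0.7]]
side [[231.12, -948.85, 741.47], [0.3, 0.83, -0.47]]
wrist [[307.79, 607.18, 384.66], [-0.27, 0.09, -0.96]]
```

View pics/scene0.png

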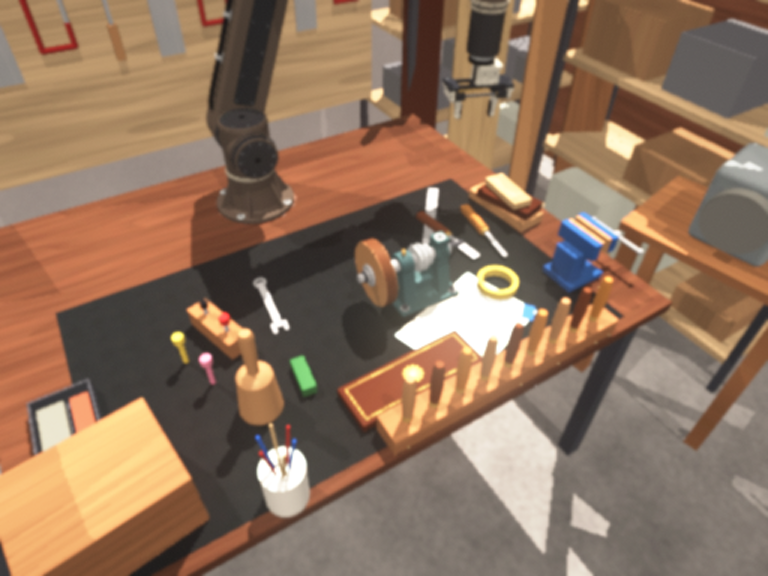

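View pics/side0.png

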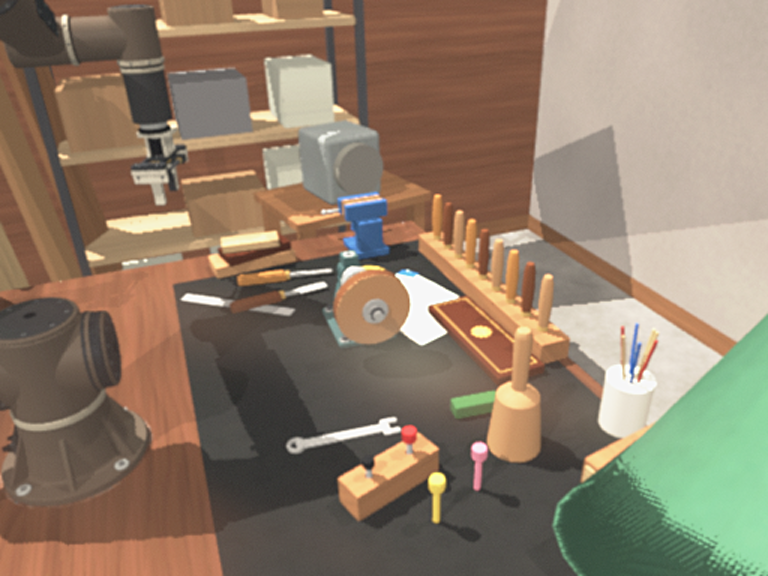

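Scene: red head near (150,212) native px, black head next to it at (136,202), the wheel at (250,182), and the lock-hole boss at about (294,160). Side: red head at (273,290), wheel centre at (250,208); the boss is partly hidden behind the wheel.

```bash
python3 - <<'E'
from h import *
S=np.load('pics/scene0.npy',allow_pickle=True).item();D=np.load('pics/side0.npy',allow_pickle=True).item()
c=[]
for s,roi in((S,(120,190,175,235)),(D,(250,270,300,310))):
    x0,y0,x1,y1=roi; im=s['image'][y0:y1,x0:x1]; h=cv2.cvtColor(im,cv2.COLOR_RGB2HSV)
    m=(((h[...,0]<5)|(h[...,0]>173))&(h[...,1]>170)&(h[...,2]>110)).astype(np.uint8)
    n,l,st,ce=cv2.connectedComponentsWithStats(m); k=1+st[1:,4].argmax()
    u=(st[k,0]+st[k,2]/2-.5+x0, st[k,1]+st[k,3]/2-.5+y0); print(st[k],u); c.append(u)
print('red',tri(ray(S,*c[0]),ray(D,*c[1])), onz(S,*c[0],84),onz(D,*c[1],84))
a=cv2.resize(cv2.cvtColor(S['image'],4)[140:220,225:315],None,fx=6,fy=6,interpolation=2)
b=cv2.resize(cv2.cvtColor(D['image'],4)[160:240,210:280],None,fx=6,fy=6,interpolation=2)
w=np.hstack([a,b])[:, :]; print(w.shape)
cv2.imwrite('pics/crop.png',cv2.resize(w,(800,400)))  # 5x
E
```

```text
[27 18  7  8 29] (np.float64(150.0), np.float64(211.5))
[18 19  9  6 40] (np.float64(272.0), np.float64(291.5))
red (array([ 509.69893264, -263.49117728,   80.92507589]), np.float64(6.408589112866167)) [ 509.57664855 -261.42350446   84.        ] [ 509.07703963 -270.74666545   84.        ]
(480, 960, 3)
```

View pics/crop.png

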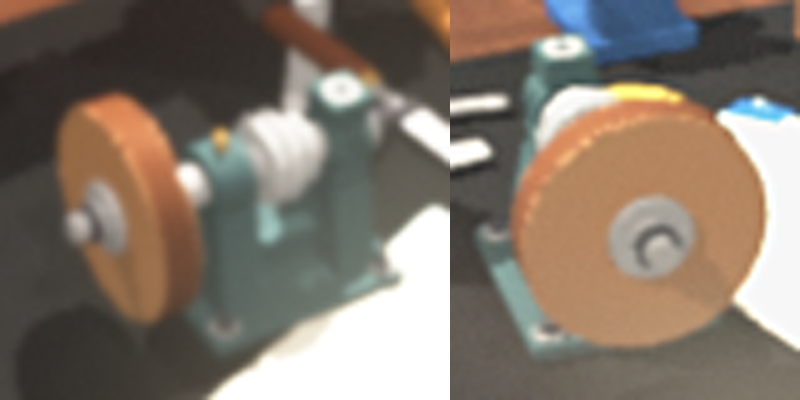

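```bash
python3 - <<'E'
from h import *
S=np.load('pics/scene0.npy',allow_pickle=True).item();D=np.load('pics/side0.npy',allow_pickle=True).item()
a=(293.2-.4,158-.4);b=(231.8,168.8)
print('hole',tri(ray(S,*a),ray(D,*b)),onz(S,*a,158),onz(D,*b,158))
p,e=tri(ray(S,239.8,185.2),ray(D,251,208.6));print('nose',p,e)
h=(onz(S,*a,158)+onz(D,*b,158))/2
d=h-p; d[2]=0; print(np.linalg.norm(d),d/np.linalg.norm(d)); y=d/np.linalg.norm(d)
w=h-175*y; w[2]=115; print('wheel',w)
o=r.get_obs(); print(o['tcp_pos'])
W=np.load('pics/wrist0.npy',allow_pickle=True).item()
T=np.array(W['camera_from_world']); print(np.round(T[:3,:3]@o['tcp_rot'],3), T[:3,:3]@o['tcp_pos']+T[:3,3])
E
```

```text
hole (array([587.41580098, 260.53521318, 157.47001939]), np.float64(1.5042487643965252)) [588.79329796 259.26794896 158.        ] [587.15309929 261.01765863 158.        ]
nose [577.45566576  45.88654929 117.88587217] 7.073077164841478
214.51424450185846 [0.04902953 0.99879733 0.        ]
wheel [579.39303065  85.35327116 115.        ]
[233.13208209 633.10264355 244.82762083]
[[-0.001  1.    -0.001]
 [-0.957 -0.001 -0.289]
 [-0.289  0.001  0.957]] [  1.16604925  35.19022211 156.71368345]
```

```bash
python3 - <<'E'
from h import *
S=np.load('pics/scene0.npy',allow_pickle=True).item();D=np.load('pics/side0.npy',allow_pickle=True).item()
for n,a,b in(('black',(204,304),(368,463)),('yellow',(178,337),(437,481)),('pink',(206,358),(480,452)),('mallet top',(248,334),(522,333)),('red',(225,318),(409,435))):
    A=np.array(a)/1.5-.2;B=np.array(b)/1.5-.2; print(n,np.round(tri(ray(S,*A),ray(D,*B))[0]),round(tri(ray(S,*A),ray(D,*B))[1],1))
E
```

```text
black [ 436. -288.   75.] 1.2
yellow [ 512. -368.   83.] 1.4
pink [ 597. -336.   80.] 5.1
mallet top [ 706. -262.  222.] 2.0
red [ 512. -264.   84.] 3.2
```

{"fn": "jog_arm", "kwargs": {
  "increments": [
    {"slide": [0.75, 1, -0.4]},
    {"slide": [0.75, 1, -0.4]},
    {"slide": [0.75, 1, -0.4]},
    {"slide": [0.75, 1, -0.4]},
    {"slide": [0.75, 1, -0.4]},
    {"slide": [0.75, 1, -0.4]},
    {"slide": [0.75, 1, -0.4]},
    {"slide": [0.75, 1, -0.4]},
    {"slide": [0.75, 1, -0.4]},
    {"slide": [0.75, 1, -0.4]},
    {"slide": [0.75, 1, -0.4]},
    {"slide": [0.75, 1, -0.4]}
  ]
}}

```text
validation failed for argument at $.in...
```

{"fn": "jog_arm", "kwargs": {
  "increments": [
    {"slide": [0.75, 1.0, -0.4], "twist": [0, 0, 0]},
    {"slide": [0.75, 1.0, -0.4], "twist": [0, 0, 0]},
    {"slide": [0.75, 1.0, -0.4], "twist": [0, 0, 0]},
    {"slide": [0.75, 1.0, -0.4], "twist": [0, 0, 0]},
    {"slide": [0.75, 1.0, -0.4], "twist": [0, 0, 0]},
    {"slide": [0.75, 1.0, -0.4], "twist": [0, 0, 0]},
    {"slide": [0.75, 1.0, -0.4], "twist": [0, 0, 0]},
    {"slide": [0.75, 1.0, -0.4], "twist": [0, 0, 0]},
    {"slide": [0.75, 1.0, -0.4], "twist": [0, 0, 0]},
    {"slide": [0.75, 1.0, -0.4], "twist": [0, 0, 0]},
    {"slide": [0.75, 1.0, -0.4], "twist": [0, 0, 0]},
    {"slide": [0.75, 1.0, -0.4], "twist": [0, 0, 0]}
  ]
}}

```text
clock: 1.15
tcp_pos: [319.4, 334.3, 338.6]
tcp_rot: [[0.94, -0.342, -0.004], [-0.342, -0.94, -0.014], [0.001, 0.015, -1.0]]
force: [0.2, 0.5, 0.7]
finger_gap: 87.8
```

{"fn": "jog_arm", "kwargs": {
  "increments": [
    {"slide": [0.78, 1.0, 0]},
    {"slide": [0.78, 1.0, 0]},
    {"slide": [0.78, 1.0, 0]},
    {"slide": [0.78, 1.0, 0]},
    {"slide": [0.78, 1.0, 0]},
    {"slide": [0.78, 1.0, 0]},
    {"slide": [0.78, 1.0, 0]},
    {"slide": [0.78, 1.0, 0]},
    {"slide": [0.78, 1.0, 0]},
    {"slide": [0.78, 1.0, 0]},
    {"slide": [0.78, 1.0, 0]},
    {"slide": [0.78, 1.0, 0]}
  ]
}}

```text
validation failed for argument at $.in...
```

{"fn": "jog_arm", "kwargs": {
  "increments": [
    {"slide": [0.78, 1.0, 0.4]},
    {"slide": [0.78, 1.0, 0.4]},
    {"slide": [0.78, 1.0, 0.4]},
    {"slide": [0.78, 1.0, 0.4]},
    {"slide": [0.78, 1.0, 0.4]},
    {"slide": [0.78, 1.0, 0.4]},
    {"slide": [0.78, 1.0, 0.4]},
    {"slide": [0.78, 1.0, 0.4]},
    {"slide": [0.78, 1.0, 0.4]},
    {"slide": [0.78, 1.0, 0.4]},
    {"slide": [0.5, 0.7, 0.4]},
    {"slide": [0, 0, 0]}
  ]
}}

```text
validation failed for argument at $.in...
```

```bash
cat > look.py <<'E'
from h import *
def red(s,f=None):
    h=cv2.cvtColor(s['image'],cv2.COLOR_RGB2HSV)
    m=(((h[...,0]<5)|(h[...,0]>173))&(h[...,1]>170)&(h[...,2]>70)).astype(np.uint8)
    n,l,st,ce=cv2.connectedComponentsWithStats(m); k=1+st[1:,4].argmax(); return st[k],ce[k]
E
python3 - <<'E'
from look import *
s=snap('wrist'); save(s,'w1.png',scale=1.2)
st,ce=red(s); o=r.get_obs(); print(st,ce,o['tcp_pos'],np.round(o['tcp_rot'],3).tolist(),np.round(o['qpos'],2))
P=onz(s,*ce,92); print('target',P)
d=P-o['tcp_pos']; d[2]=84-o['tcp_pos'][2]; print('tool delta/20',np.array(o['tcp_rot']).T@d/20)
E
```

```text
Traceback (most recent call last):
  File "look.py", line 5, in red
    n,l,st,ce=cv2.connectedComponentsWithStats(m); k=1+st[1:,4].argmax(); return st[k],ce[k]
                                                       ~~~~~~~~~~~~~~~^^
ValueError: attempt to get argmax of an empty sequence
```

View pics/w1.png

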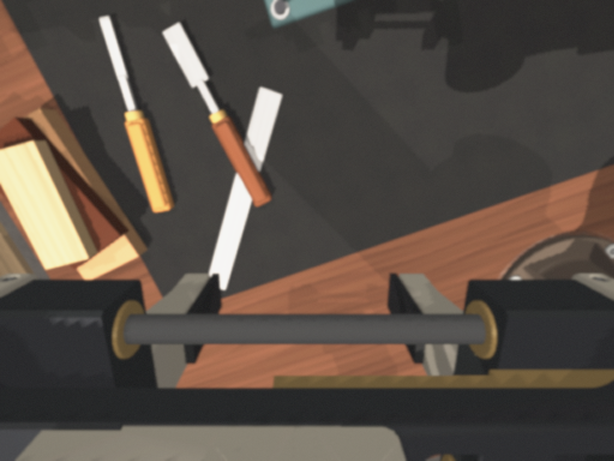

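The move calls need the "twist" field, so the arm did not go. The picture shows the gouges at about (150,150) and the open fingers at the bottom. I'll resend the moves with twist.

{"fn": "jog_arm", "kwargs": {
  "increments": [
    {"slide": [0.78, 1.0, 0], "twist": [0, 0, 0]},
    {"slide": [0.78, 1.0, 0], "twist": [0, 0, 0]},
    {"slide": [0.78, 1.0, 0], "twist": [0, 0, 0]},
    {"slide": [0.78, 1.0, 0], "twist": [0, 0, 0]},
    {"slide": [0.78, 1.0, 0], "twist": [0, 0, 0]},
    {"slide": [0.78, 1.0, 0], "twist": [0, 0, 0]},
    {"slide": [0.78, 1.0, 0], "twist": [0, 0, 0]},
    {"slide": [0.78, 1.0, 0], "twist": [0, 0, 0]},
    {"slide": [0.78, 1.0, 0], "twist": [0, 0, 0]},
    {"slide": [0.78, 1.0, 0], "twist": [0, 0, 0]},
    {"slide": [0.78, 1.0, 0], "twist": [0, 0, 0]},
    {"slide": [0.78, 1.0, 0], "twist": [0, 0, 0]}
  ]
}}

```text
clock: 2.2
tcp_pos: [414.3, 28.6, 344.6]
tcp_rot: [[0.941, -0.338, -0.0], [-0.338, -0.941, -0.007], [0.002, 0.007, -1.0]]
force: [0.8, 0.2, 0.3]
finger_gap: 87.6
```

{"fn": "jog_arm", "kwargs": {
  "increments": [
    {"slide": [0.78, 1.0, 0.4], "twist": [0, 0, 0]},
    {"slide": [0.78, 1.0, 0.4], "twist": [0, 0, 0]},
    {"slide": [0.78, 1.0, 0.4], "twist": [0, 0, 0]},
    {"slide": [0.78, 1.0, 0.4], "twist": [0, 0, 0]},
    {"slide": [0.78, 1.0, 0.4], "twist": [0, 0, 0]},
    {"slide": [0.78, 1.0, 0.4], "twist": [0, 0, 0]},
    {"slide": [0.78, 1.0, 0.4], "twist": [0, 0, 0]},
    {"slide": [0.78, 1.0, 0.4], "twist": [0, 0, 0]},
    {"slide": [0.78, 1.0, 0.4], "twist": [0, 0, 0]},
    {"slide": [0.78, 1.0, 0.4], "twist": [0, 0, 0]},
    {"slide": [0.5, 0.7, 0.4], "twist": [0, 0, 0]},
    {"slide": [0, 0, 0], "twist": [0, 0, 0]}
  ]
}}

```text
clock: 3.2
tcp_pos: [499.6, -247.1, 252.8]
tcp_rot: [[0.94, -0.342, 0.0], [-0.342, -0.94, -0.004], [0.001, 0.004, -1.0]]
force: [-1.3, 0.2, -0.7]
finger_gap: 87.5
```

```bash
cat > l2.py <<'E'
from look import *
import sys
s=snap('wrist'); save(s,sys.argv[1],scale=1.2)
o=r.get_obs(); R=np.array(o['tcp_rot']); print(o['clock'],o['tcp_pos'],np.round(R,3).tolist(),np.round(o['qpos'],2))
st,ce=red(s); print(st,ce)
zt=float(sys.argv[2]); P=onz(s,*ce,zt+2); print('target',P)
d=P-o['tcp_pos']; d[2]=zt-o['tcp_pos'][2]; print('tool delta/20',R.T@d/20)
E
python3 l2.py w2.png 84
```

```text
3.25 [ 499.39828568 -246.31578093  253.40019662] [[0.94, -0.342, 0.0], [-0.342, -0.94, -0.004], [0.002, 0.003, -1.0]] [-0.1   0.16 -0.24  0.   -1.17  1.32]Traceback (most recent call last):
  File "l2.py", line 5, in <module>
    st,ce=red(s); print(st,ce)
          ~~~^^^
  File "look.py", line 5, in red
    n,l,st,ce=cv2.connectedComponentsWithStats(m); k=1+st[1:,4].argmax(); return st[k],ce[k]
                                                       ~~~~~~~~~~~~~~~^^
ValueError: attempt to get argmax of an empty sequence
```

View pics/w2.png

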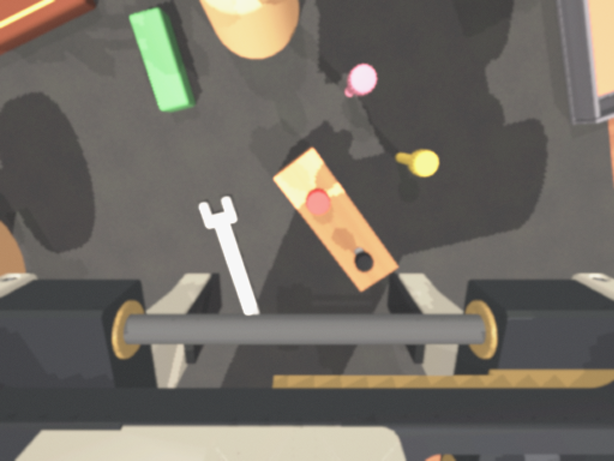

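Red head at (318,202) in the 1.2x picture, black head at (364,261), and the spanner, pink and yellow look-alikes are clear of the grasp.

```bash
sed -i 's/\[...,1\]>170)&(h\[...,2\]>70)/[...,1]>130)\&(h[...,2]>90)/' look.py; python3 - <<'E'
from look import *
s=snap('wrist');o=r.get_obs(); R=np.array(o['tcp_rot'])
h=cv2.cvtColor(s['image'],cv2.COLOR_RGB2HSV); print(h[164:174:3,259:272:3].tolist())
st,ce=red(s); print(st,ce); print(onz(s,*ce,88), onz(s,318/1.2,202/1.2,90))
d=onz(s,318/1.2,202/1.2,90)-o['tcp_pos']; d[2]=84-o['tcp_pos'][2]; print(R.T@d/20)
E
```

```text
[[[2, 101, 247], [3, 98, 247], [3, 99, 247], [3, 100, 247], [2, 101, 247]], [[3, 99, 247], [2, 99, 247], [3, 99, 247], [3, 100, 247], [2, 100, 247]], [[3, 99, 247], [3, 99, 247], [3, 101, 247], [3, 99, 247], [3, 100, 247]], [[4, 101, 247], [3, 99, 247], [3, 99, 247], [3, 100, 247], [2, 101, 247]]]
[257 157  14   8  32] [263.4375  159.28125]
[ 521.94494004 -266.02446493   88.        ] [ 512.11711039 -264.31615702   90.        ]
[0.89166207 0.64173383 8.51807463]
```

{"fn": "jog_arm", "kwargs": {
  "increments": [
    {"slide": [0.2, 0.15, 1.0], "twist": [0, 0, 0]},
    {"slide": [0.2, 0.15, 1.0], "twist": [0, 0, 0]},
    {"slide": [0.2, 0.15, 1.0], "twist": [0, 0, 0]},
    {"slide": [0.2, 0.1, 1.0], "twist": [0, 0, 0]},
    {"slide": [0.1, 0.1, 0.9], "twist": [0, 0, 0]},
    {"slide": [0, 0, 0], "twist": [0, 0, 0]}
  ]
}}

```text
clock: 3.8
tcp_pos: [514.9, -261.0, 158.7]
tcp_rot: [[0.941, -0.338, 0.012], [-0.338, -0.941, -0.005], [0.013, 0.001, -1.0]]
force: [-0.0, -0.5, -0.7]
finger_gap: 87.4
```

```bash
cat > l3.py <<'E'
from look import *
import sys
s=snap('wrist');o=r.get_obs(); R=np.array(o['tcp_rot'])
h=cv2.cvtColor(s['image'],cv2.COLOR_RGB2HSV)
m=((h[...,0]<=5)&(h[...,1]>80)&(h[...,1]<125)&(h[...,2]>230)).astype(np.uint8)
n,l,st,ce=cv2.connectedComponentsWithStats(m)
k=1+st[1:,4].argmax(); print(o['clock'],o['tcp_pos'],st[k],ce[k])
zt=float(sys.argv[1]); P=onz(s,*ce[k],zt+10); print('head',P)
a=onz(s,st[k,0],ce[k,1],zt+10);b=onz(s,st[k,0]+st[k,2],ce[k,1],zt+10); print('width',np.linalg.norm(a-b))
d=P-o['tcp_pos']; d[2]=zt-o['tcp_pos'][2]; print('tool/20',R.T@d/20)
if len(sys.argv)>2: save(s,sys.argv[2],scale=1.2)
E
python3 l3.py 84
```

```text
Traceback (most recent call last):
  File "l3.py", line 7, in <module>
    k=1+st[1:,4].argmax(); print(o['clock'],o['tcp_pos'],st[k],ce[k])
        ~~~~~~~~~~~~~~~^^
ValueError: attempt to get argmax of an empty sequence
```

```bash
sed -i 's/^m=.*/m=(((h[...,0]<=5)|(h[...,0]>173))\&(h[...,1]>85)\&(h[...,2]>60)).astype(np.uint8)/' l3.py; python3 l3.py 84 w3.png
```

```text
3.9 [ 516.44321126 -261.50773506  162.094923  ] [247 199  27  31 662] [259.76132931 213.82930514]
head [ 515.69375161 -265.52025245   94.        ]
width 21.539554046806717
tool/20 [-0.03498637  0.19661666  3.90497315]
```

View pics/w3.png

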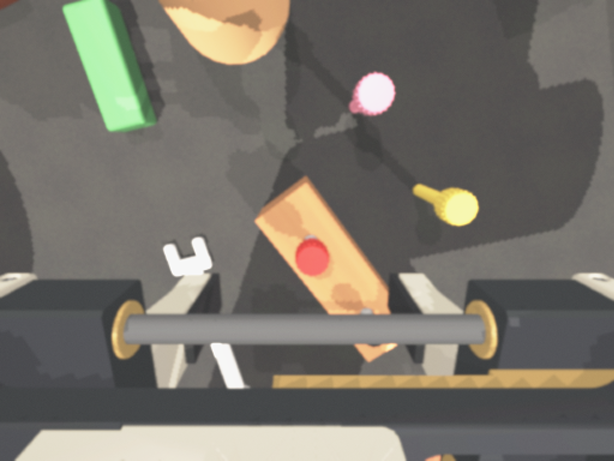

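{"fn": "jog_arm", "kwargs": {
  "increments": [
    {"slide": [-0.1, 0.1, 0.9], "twist": [0, 0, 0]},
    {"slide": [-0.1, 0.1, 0.9], "twist": [0, 0, 0]},
    {"slide": [0, 0, 0.9], "twist": [0, 0, 0]},
    {"slide": [0, 0, 0.7], "twist": [0, 0, 0]},
    {"slide": [0, 0, 0.3], "twist": [0, 0, 0]},
    {"slide": [0, 0, 0], "twist": [0, 0, 0]}
  ]
}}

```text
clock: 4.4
tcp_pos: [520.1, -263.2, 99.0]
tcp_rot: [[0.943, -0.331, 0.035], [-0.331, -0.943, -0.012], [0.037, -0.0, -0.999]]
force: [-0.0, -0.9, 1.0]
finger_gap: 87.0
```

{"fn": "jog_arm", "kwargs": {
  "increments": [
    {"slide": [-0.2, 0.1, 0.2], "twist": [0, -0.25, 0]},
    {"slide": [-0.15, 0.07, 0.2], "twist": [0, -0.25, 0]},
    {"slide": [0, 0, 0.2], "twist": [0, 0, 0]},
    {"slide": [0, 0, 0.1], "twist": [0, 0, 0]},
    {"slide": [0, 0, 0], "twist": [0, 0, 0]}
  ]
}}

```text
clock: 4.82
tcp_pos: [515.0, -264.3, 89.1]
tcp_rot: [[0.944, -0.33, 0.001], [-0.33, -0.944, 0.001], [0.0, -0.001, -1.0]]
force: [0.2, 0.2, -0.1]
finger_gap: 87.4
```

```bash
python3 l3.py 84 w4.png;python3 - <<'E'
from h import *
o=r.get_obs();print(np.round(o['tcp_rot'],3).tolist(),o['force'])
E
```

```text
4.8667 [ 515.01888075 -264.31506916   89.24054459] [237 233  41  30 961] [256.86992716 249.45473465]
head [ 521.46097837 -267.25106042   94.        ]
width 22.268528964708622
tool/20 [0.35239624 0.03264245 0.26212839]
[[0.944, -0.33, 0.001], [-0.33, -0.944, 0.001], [0.0, -0.001, -1.0]] [ 0.61996826 -0.01155819  0.79648926]
```

{"fn": "jog_arm", "kwargs": {
  "increments": [
    {"slide": [-0.12, 0.03, 0.27], "twist": [0, 0, 0]},
    {"slide": [0, 0, 0], "twist": [0, 0, 0]}
  ]
}}

```text
clock: 5.03
tcp_pos: [512.6, -264.1, 83.7]
tcp_rot: [[0.944, -0.33, 0.001], [-0.33, -0.944, 0.001], [0.001, -0.001, -1.0]]
force: [-0.3, -0.4, -0.7]
finger_gap: 87.4
```

{"fn": "jog_arm", "kwargs": {
  "increments": [
    {"slide": [0, 0, 0], "twist": [0, 0, 0]},
    {"slide": [0, 0, 0], "twist": [0, 0, 0]},
    {"slide": [0, 0, 0], "twist": [0, 0, 0]},
    {"slide": [0, 0, 0], "twist": [0, 0, 0]},
    {"slide": [0, 0, 0], "twist": [0, 0, 0]},
    {"slide": [0, 0, 0], "twist": [0, 0, 0]},
    {"slide": [0, 0, 0], "twist": [0, 0, 0]},
    {"slide": [0, 0, 0], "twist": [0, 0, 0]}
  ],
  "gripper": 1.0,
  "grip_force": 25
}}

```text
clock: 5.7
tcp_pos: [512.4, -264.2, 83.9]
tcp_rot: [[0.944, -0.33, 0.002], [-0.33, -0.944, 0.001], [0.001, -0.001, -1.0]]
force: [0.6, -0.1, -0.1]
finger_gap: 39.8
```

{"fn": "jog_arm", "kwargs": {
  "increments": [
    {"slide": [0, 0, 0], "twist": [0, 0, 0]},
    {"slide": [0, 0, 0], "twist": [0, 0, 0]},
    {"slide": [0, 0, 0], "twist": [0, 0, 0]},
    {"slide": [0, 0, 0], "twist": [0, 0, 0]},
    {"slide": [0, 0, 0], "twist": [0, 0, 0]}
  ]
}}

```text
clock: 6.12
tcp_pos: [512.4, -264.3, 83.9]
tcp_rot: [[0.944, -0.33, 0.002], [-0.33, -0.944, 0.001], [0.001, -0.001, -1.0]]
force: [-0.6, -0.9, 0.3]
finger_gap: 21.2
```

{"fn": "jog_arm", "kwargs": {
  "increments": [
    {"slide": [0, 0, -0.3], "twist": [0, 0, 0]},
    {"slide": [0, 0, -0.5], "twist": [0, 0, 0]},
    {"slide": [0, 0, -0.5], "twist": [0, 0, 0]},
    {"slide": [0, 0, -0.5], "twist": [0, 0, 0]},
    {"slide": [0, 0, -0.6], "twist": [0, 0, 0]},
    {"slide": [0, 0, -0.6], "twist": [0, 0, 0]},
    {"slide": [0, 0, -1], "twist": [0, 0, 0]},
    {"slide": [0, 0, -1], "twist": [0, 0, 0]},
    {"slide": [0, 0, -1], "twist": [0, 0, 0]},
    {"slide": [0, 0, -1], "twist": [0, 0, 0]},
    {"slide": [0, 0, -1], "twist": [0, 0, 0]},
    {"slide": [0, 0, -1], "twist": [0, 0, 0]}
  ]
}}

```text
clock: 7.12
tcp_pos: [508.9, -263.3, 279.5]
tcp_rot: [[0.944, -0.33, -0.0], [-0.33, -0.944, 0.002], [-0.001, -0.002, -1.0]]
force: [0.8, 0.5, -0.4]
finger_gap: 21.3
```

{"fn": "jog_arm", "kwargs": {
  "increments": [
    {"slide": [-0.19, -1, -0.3], "twist": [0, 0, 0]},
    {"slide": [-0.19, -1, -0.3], "twist": [0, 0, 0]},
    {"slide": [-0.19, -1, -0.3], "twist": [0, 0, 0]},
    {"slide": [-0.19, -1, -0.3], "twist": [0, 0, 0]},
    {"slide": [-0.19, -1, -0.3], "twist": [0, 0, 0]},
    {"slide": [-0.19, -1, -0.3], "twist": [0, 0, 0]},
    {"slide": [-0.19, -1, -0.2], "twist": [0, 0, 0]},
    {"slide": [-0.19, -1, 0], "twist": [0, 0, 0]},
    {"slide": [-0.19, -1, 0], "twist": [0, 0, 0]},
    {"slide": [-0.19, -1, 0], "twist": [0, 0, 0]},
    {"slide": [-0.19, -1, 0], "twist": [0, 0, 0]},
    {"slide": [-0.19, -1, 0], "twist": [0, 0, 0]}
  ]
}}

```text
clock: 8.12
tcp_pos: [542.1, -15.2, 346.8]
tcp_rot: [[0.942, -0.335, 0.024], [-0.335, -0.942, 0.003], [0.021, -0.011, -1.0]]
force: [0.1, 0.3, -0.3]
finger_gap: 21.5
```

{"fn": "jog_arm", "kwargs": {
  "increments": [
    {"slide": [-0.19, -1, 0], "twist": [0, 0, 0]},
    {"slide": [-0.19, -1, 0], "twist": [0, 0, 0]},
    {"slide": [-0.19, -1, 0], "twist": [0, 0, 0]},
    {"slide": [-0.19, -1, 0], "twist": [0, 0, 0]},
    {"slide": [-0.19, -1, 0], "twist": [0, 0, 0]},
    {"slide": [-0.19, -1, 0], "twist": [0, 0, 0]},
    {"slide": [-0.19, -1, 0], "twist": [0, 0, 0]},
    {"slide": [-0.19, -1, 0], "twist": [0, 0, 0]},
    {"slide": [-0.19, -1, 0], "twist": [0, 0, 0]},
    {"slide": [0, -1, 0], "twist": [0, 0, 0]},
    {"slide": [0, -1, 0], "twist": [0, 0, 0]},
    {"slide": [0, 0, 0], "twist": [0, 0, 0]}
  ]
}}

```text
clock: 9.12
tcp_pos: [577.7, 215.6, 366.9]
tcp_rot: [[0.943, -0.332, 0.034], [-0.332, -0.943, 0.011], [0.028, -0.022, -0.999]]
force: [0.0, -0.9, -1.2]
finger_gap: 21.4
```

```bash
python3 - <<'E'
from look import *
o=r.get_obs();R=np.array(o['tcp_rot']);print(o['clock'],o['tcp_pos'],np.round(R,3).tolist(),np.round(o['qpos'],2))
s=snap('wrist'); save(s,'w5.png',scale=1.2)
print('hole px',proj(s,[588,260,158])*1.2)
print('left/(20)',R.T@(np.array([588,260,300])-o['tcp_pos'])/20)
E
```

```text
9.1167 [577.71310883 215.64620756 366.8738784 ] [[0.943, -0.332, 0.034], [-0.332, -0.943, 0.011], [0.028, -0.022, -0.999]] [ 0.68  0.19  0.05  0.01 -1.39  0.55]
hole px [[267.47273051 219.77182407]]
left/(20) [-0.34665668 -2.18926482  3.38377531]
```

View pics/w5.png

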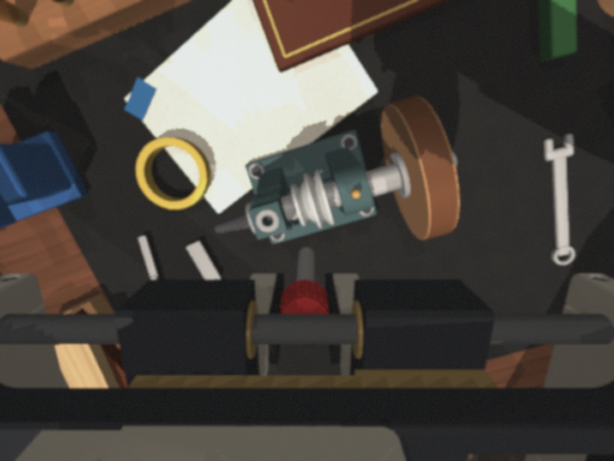

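{"fn": "jog_arm", "kwargs": {
  "increments": [
    {"slide": [-0.1, -0.5, 0], "twist": [-0.14, -0.18, 0]},
    {"slide": [-0.1, -0.5, 0], "twist": [-0.14, -0.18, 0]},
    {"slide": [0, -0.5, 0], "twist": [0, 0, 0]},
    {"slide": [0, -0.5, 0.6], "twist": [0, 0, 0]},
    {"slide": [0, -0.2, 0.7], "twist": [0, 0, 0]},
    {"slide": [0, 0, 0.7], "twist": [0, 0, 0]},
    {"slide": [0, 0, 0.7], "twist": [0, 0, 0]},
    {"slide": [0, 0, 0.7], "twist": [0, 0, 0]},
    {"slide": [0, 0, 0.4], "twist": [0, 0, 0]},
    {"slide": [0, 0, 0], "twist": [0, 0, 0]}
  ]
}}

```text
clock: 10.0
tcp_pos: [586.5, 256.5, 291.1]
tcp_rot: [[0.943, -0.334, 0.004], [-0.334, -0.943, 0.004], [0.002, -0.005, -1.0]]
force: [0.0, -0.2, -0.0]
finger_gap: 20.7
```

```bash
python3 - <<'E'
from look import *
o=r.get_obs();R=np.array(o['tcp_rot']);p=o['tcp_pos'];print(o['clock'],p,np.round(R,3).tolist())
ims=[]
for n in('wrist','scene','side'):
    s=snap(n)
    hp=proj(s,[588,260,158])[0]; npx=proj(s,p+78*R[:,2])[0]; hd=proj(s,p)[0]
    print(n,'hole',hp,'nose',npx,'head',hd)
    if n!='side': x0,y0=np.round((hp+npx)/2).astype(int)-(25 if n!='wrist' else 60,25 if n!='wrist' else 60)
    else: x0,y0=np.round((hp+npx)/2).astype(int)-25
    w=50 if n!='wrist' else 120
    x0=max(x0,0);y0=max(y0,0); y0=min(y0,384-w)
    ims.append(cv2.resize(cv2.cvtColor(s['image'],4)[y0:y0+w,x0:x0+w],(266,266),interpolation=2)); print(x0,y0,266/w)
cv2.imwrite('pics/c6.png',np.hstack(ims))
E
```

```text
10.0 [586.47562702 256.52040041 291.14295169] [[0.943, -0.334, 0.004], [-0.334, -0.943, 0.004], [0.002, -0.005, -1.0]]
wrist hole [251.34868572 191.34915496] nose [254.70356982 209.61370522] head [255.53051707 256.56173784]
193 140 2.216666666666667
scene hole [292.83595588 157.41715731] nose [293.25729313 145.25873462] head [295.14665372 126.63634489]
268 126 5.32
side hole [232.13279146 168.87267615] nose [231.12806648 154.12159284] head [229.65710521 131.67784065]
207 136 5.32
```

View pics/c6.png

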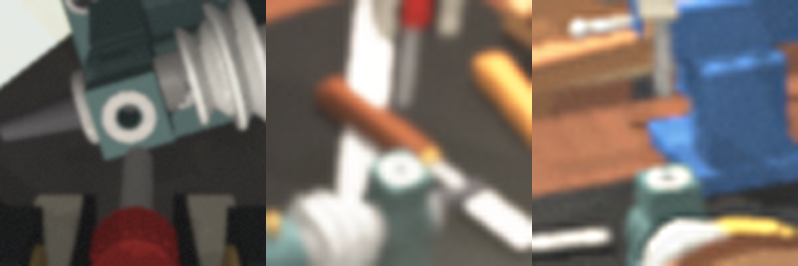

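Crops show the hole ring at wrist (251.6,192.3), the nose at (255.2,209.9), and the pin hanging straight; both match the projections within a pixel.

```bash
cat > ring.py <<'E'
from look import *
o=r.get_obs();R=np.array(o['tcp_rot']);p=np.array(o['tcp_pos'])
s=snap('wrist'); h=cv2.cvtColor(s['image'],cv2.COLOR_RGB2HSV)
hp=proj(s,[588,260,158])[0].astype(int); w=16
sub=h[hp[1]-w:hp[1]+w,hp[0]-w:hp[0]+w]
m=((sub[...,1]<60)&(sub[...,2]>120)).astype(np.uint8)
n,l,st,ce=cv2.connectedComponentsWithStats(m)
k=min(range(1,n),key=lambda k:np.linalg.norm(ce[k]-w) if st[k,4]>20 else 99)
c=max(cv2.findContours((l==k).astype(np.uint8),cv2.RETR_EXTERNAL,2)[0],key=cv2.contourArea)
e=cv2.fitEllipse(c); print(st[k],e); u=np.array(e[0])+hp-w
P=onz(s,*u,158); print('hole px',u,P)
d=P-p; d[2]=158+88-p[2]; print(o['clock'],'tcp',p,'tool/20 (to nose 10 above)',R.T@d/20)
E
python3 ring.py
```

```text
[  0   5  30  26 484] ((15.027621269226074, 18.148231506347656), (24.738182067871094, 28.964340209960938), 66.64244842529297)
hole px [251.02762127 193.14823151] [587.0582778  261.99410649 158.        ]
10.15 tcp [587.58046356 257.03013475 294.02309559] tool/20 (to nose 10 above) [-0.11930787 -0.20699188  2.40223823]
```

{"fn": "jog_arm", "kwargs": {
  "increments": [
    {"slide": [-0.05, -0.17, 0.4], "twist": [0, 0, 0]},
    {"slide": [0, 0, 0.5], "twist": [0, 0, 0]},
    {"slide": [0, 0, 0.5], "twist": [0, 0, 0]},
    {"slide": [0, 0, 0.4], "twist": [0, 0, 0]},
    {"slide": [0, 0, 0.2], "twist": [0, 0, 0]},
    {"slide": [0, 0, 0], "twist": [0, 0, 0]},
    {"slide": [0, 0, 0], "twist": [0, 0, 0]}
  ]
}}

```text
clock: 10.78
tcp_pos: [589.0, 261.8, 252.0]
tcp_rot: [[0.943, -0.333, 0.01], [-0.333, -0.943, 0.008], [0.007, -0.011, -1.0]]
force: [0.6, 0.4, -0.4]
finger_gap: 21.3
```

```bash
sed -i 's/sub\[...,2\]>120/sub[...,2]>150/;s/h\[...,2\]>150/h[...,2]>150/' ring.py; python3 ring.py; python3 - <<'E'
from look import *
o=r.get_obs();R=np.array(o['tcp_rot']);p=o['tcp_pos'];print(o['clock'],p,np.round(R,3).tolist())
ims=[]
for n,w in(('wrist',70),('scene',40),('side',40)):
    s=snap(n)
    hp=proj(s,[588,260,158])[0]; npx=proj(s,p+78*R[:,2])[0]
    print(n,'hole',hp,'nose',npx)
    x0,y0=np.round((hp+npx)/2).astype(int)-w//2
    ims.append(cv2.resize(cv2.cvtColor(s['image'],4)[y0:y0+w,x0:x0+w],(266,266),interpolation=2)); print(x0,y0,266/w)
cv2.imwrite('pics/c7.png',np.hstack(ims))
E
```

```text
[  3   5  28  25 328] ((16.14023208618164, 17.75676918029785), (23.876386642456055, 26.05337905883789), 110.86611938476562)
hole px [257.14023209 205.75676918] [587.17595548 261.08754015 158.        ]
10.7833 tcp [588.9645542  261.75885734 251.99526126] tool/20 (to nose 10 above) [-0.07529379  0.06475222  0.29853018]
10.8333 [588.92294905 261.78873357 251.96888751] [[0.943, -0.333, 0.01], [-0.333, -0.943, 0.008], [0.007, -0.011, -1.0]]
wrist hole [257.98199919 204.50020935] nose [254.69689886 209.60354019]
221 172 3.8
scene hole [292.83595588 157.41715731] nose [294.05041022 153.98787924]
273 136 6.65
side hole [232.13279146 168.87267615] nose [232.13087967 164.18041475]
212 147 6.65
```

View pics/c7.png

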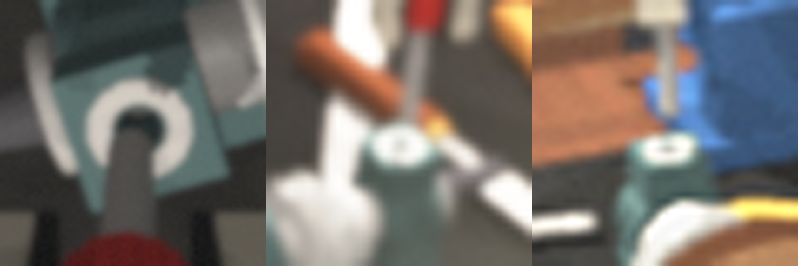

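{"fn": "jog_arm", "kwargs": {
  "increments": [
    {"slide": [-0.07, 0.06, 0.1], "twist": [-0.14, -0.08, 0]},
    {"slide": [0, 0, 0.2], "twist": [0, 0, 0]},
    {"slide": [0, 0, 0.2], "twist": [0, 0, 0]},
    {"slide": [0, 0, 0.2], "twist": [0, 0, 0]},
    {"slide": [0, 0, 0.1], "twist": [0, 0, 0]},
    {"slide": [0, 0, 0.1], "twist": [0, 0, 0]}
  ]
}}

```text
clock: 11.48
tcp_pos: [588.0, 261.7, 234.8]
tcp_rot: [[0.943, -0.333, 0.003], [-0.333, -0.943, 0.001], [0.002, -0.002, -1.0]]
force: [0.6, -0.6, 0.3]
finger_gap: 21.0
```

{"fn": "jog_arm", "kwargs": {
  "increments": [
    {"slide": [-0.03, 0.04, 0.15], "twist": [0, 0, 0]},
    {"slide": [0, 0, 0.15], "twist": [0, 0, 0]},
    {"slide": [0, 0, 0.15], "twist": [0, 0, 0]},
    {"slide": [0, 0, 0.15], "twist": [0, 0, 0]}
  ]
}}

```text
clock: 11.82
tcp_pos: [587.1, 261.0, 221.4]
tcp_rot: [[0.943, -0.333, 0.003], [-0.333, -0.943, 0.001], [0.002, -0.002, -1.0]]
force: [-0.5, -0.1, -1.0]
finger_gap: 21.1
```

{"fn": "jog_arm", "kwargs": {
  "increments": [
    {"slide": [0, 0, 0.15], "twist": [0, 0, 0]},
    {"slide": [0, 0, 0.15], "twist": [0, 0, 0]},
    {"slide": [0, 0, 0.15], "twist": [0, 0, 0]},
    {"slide": [0, 0, 0], "twist": [0, 0, 0]}
  ]
}}

```text
clock: 12.15
tcp_pos: [586.8, 260.8, 210.6]
tcp_rot: [[0.943, -0.333, 0.002], [-0.333, -0.943, 0.001], [0.002, -0.001, -1.0]]
force: [-1.1, -0.2, -1.0]
finger_gap: 21.4
```

{"fn": "jog_arm", "kwargs": {
  "increments": [
    {"slide": [0, 0, 0], "twist": [0, 0, 0]},
    {"slide": [0, 0, 0], "twist": [0, 0, 0]},
    {"slide": [0, 0, 0], "twist": [0, 0, 0]},
    {"slide": [0, 0, 0], "twist": [0, 0, 0]},
    {"slide": [0, 0, -0.5], "twist": [0, 0, 0]},
    {"slide": [0, 0, -0.8], "twist": [0, 0, 0]},
    {"slide": [0, 0, -0.8], "twist": [0, 0, 0]},
    {"slide": [0, 0, -0.8], "twist": [0, 0, 0]},
    {"slide": [0, 0, 0], "twist": [0, 0, 0]}
  ],
  "gripper": 0.4
}}

```text
clock: 12.9
tcp_pos: [587.1, 260.6, 274.1]
tcp_rot: [[0.943, -0.333, 0.003], [-0.333, -0.943, -0.0], [0.003, -0.001, -1.0]]
force: [0.5, -0.4, 1.4]
finger_gap: 52.6
```

```bash
cat > pin.py <<'E'
from look import *
import sys
# red head in scene/side: predicted pixel per height vs seen
H=np.array([587,260.7,158])
for n in('scene','side'):
    s=snap(n); im=s['image']; h=cv2.cvtColor(im,cv2.COLOR_RGB2HSV)
    m=(((h[...,0]<6)|(h[...,0]>172))&(h[...,1]>110)&(h[...,2]>60)).astype(np.uint8)
    q=proj(s,H+[0,0,30])[0].astype(int); M=np.zeros_like(m);M[q[1]-22:q[1]+22,q[0]-8:q[0]+9]=1; m*=M
    ys,xs=np.nonzero(m)
    print(n,'n',len(xs),'seen',xs.mean() if len(xs) else 0,(ys.min()+ys.max())/2 if len(ys) else 0,'pred +50/+16/+10',[proj(s,H+[0,0,z])[0].round(1).tolist() for z in(50,16,10)])
    if len(sys.argv)>1: save(s,sys.argv[1]+n+'.png',roi=(q[0]-50,q[1]-40,q[0]+50,q[1]+40),scale=5)
o=r.get_obs();print(o['clock'],o['tcp_pos'],np.round(o['tcp_rot'],3).tolist(),np.round(o['force'],1),o['finger_gap'])
E
python3 pin.py
```

```text
scene n 58 seen 294.63793103448273 146.0 pred +50/+16/+10 [[294.1, 146.1], [293.2, 153.7], [293.1, 155.0]]
side n 50 seen 231.38 155.0 pred +50/+16/+10 [[230.9, 155.1], [231.5, 164.5], [231.6, 166.1]]
13.0 [586.09136731 260.2602186  271.08653638] [[0.943, -0.333, 0.0], [-0.333, -0.943, -0.001], [0.0, 0.001, -1.0]] [-0.1 -0.2 -0.3] 52.78748090515918
```

{"fn": "jog_arm", "kwargs": {
  "increments": [
    {"slide": [0.3, 0.9, 0], "twist": [0, 0, -0.4]},
    {"slide": [0.25, 0.9, 0], "twist": [0, 0, -0.4]},
    {"slide": [0.2, 0.9, 0], "twist": [0, 0, -0.4]},
    {"slide": [0.2, 1.0, 0], "twist": [0, 0, -0.4]},
    {"slide": [0.15, 1.0, 0], "twist": [0, 0, -0.4]},
    {"slide": [0.1, 1.0, 0], "twist": [0, 0, -0.4]},
    {"slide": [0.05, 1.0, 0], "twist": [0, 0, -0.4]},
    {"slide": [0.0, 1.0, 0], "twist": [0, 0, -0.4]},
    {"slide": [0.0, 1.0, 0], "twist": [0, 0, -0.4]},
    {"slide": [0, 0, 0], "twist": [0, 0, 0]}
  ]
}}

```text
clock: 13.83
tcp_pos: [570.5, 76.7, 265.7]
tcp_rot: [[0.999, -0.035, -0.01], [-0.035, -0.999, -0.004], [-0.01, 0.005, -1.0]]
force: [-0.3, 0.9, 0.3]
finger_gap: 52.8
```

```bash
python3 - <<'E'
from look import *
o=r.get_obs();print(o['clock'],o['tcp_pos'],np.round(o['tcp_rot'],3).tolist(),np.round(o['qpos'],2))
s=snap('wrist'); save(s,'w8.png',scale=1.5)
y=np.array([.049,.999,0]);w=np.array([587,261,195])-175*y
print(w)
for a in(-15,15): print(a,(proj(s,w+a*y)*1.5).round())
E
```

```text
13.8333 [570.49185248  76.67502135 265.6819808 ] [[0.999, -0.035, -0.01], [-0.035, -0.999, -0.004], [-0.01, 0.005, -1.0]] [ 0.47  0.19 -0.17 -0.   -1.22  1.06]
[578.425  86.175 195.   ]
-15 [[391. 305.]]
15 [[335. 305.]]
```

View pics/w8.png

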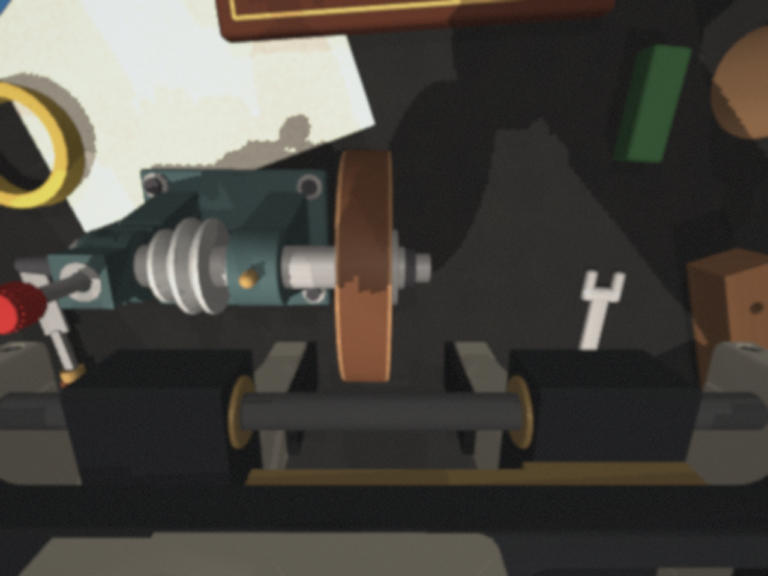

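The wheel spans columns 335–391, exactly as predicted; the spindle centre line is at row 267, and the pin stands in the boss at left with nothing near the jaws.

```bash
python3 - <<'E'
from look import *
s=snap('wrist');o=r.get_obs();R=np.array(o['tcp_rot'])
for u,v in((429,267),(410,267),(310,267),(290,266.5)): print(onz(s,u/1.5,v/1.5,115).round(1))
t=np.array([578.5,86.2,183]);print(R.T@(t-o['tcp_pos'])/20, o['tcp_pos'])
E
```

```text
[578.1  42.3 115. ]
[578.6  56.  115. ]
[581.4 127.8 115. ]
[582.3 142.1 115. ]
[ 0.39595581 -0.40727834  4.12746258] [571.05807223  78.68135296 265.65306571]
```

{"fn": "jog_arm", "kwargs": {
  "increments": [
    {"slide": [-0.4, -0.1, 0], "twist": [0, 0.9, 0]},
    {"slide": [-0.4, -0.1, 0], "twist": [0, 0.9, 0]},
    {"slide": [-0.4, -0.1, 0], "twist": [0, 0.9, 0]},
    {"slide": [-0.4, -0.1, 0], "twist": [0, 0.9, 0]},
    {"slide": [-0.4, 0, 0], "twist": [0, 0.9, 0]},
    {"slide": [-0.4, 0, 0], "twist": [0, 0.9, 0]},
    {"slide": [0, 0, 0], "twist": [0, 0, 0]}
  ]
}}

```text
clock: 14.52
tcp_pos: [521.7, 93.8, 249.7]
tcp_rot: [[0.907, -0.036, 0.419], [-0.032, -0.999, -0.016], [0.419, 0.001, -0.908]]
force: [0.2, -2.1, -2.9]
finger_gap: 52.7
```

```bash
cat > wh.py <<'E'
from look import *
import sys
C=np.array([579.9,86.1,115]);ax=np.array([.042,.999,0])
o=r.get_obs();R=np.array(o['tcp_rot']);p=np.array(o['tcp_pos'])
z=-R[:,2]; th=np.arctan2(z[0],z[2])
e=p-C; print('clock',o['clock'],'p',p.round(1),'tilt',th.round(3),'posang',np.arctan2(e[0],e[2]).round(3),'rad',np.hypot(e[0],e[2]).round(1),'gap',round(o['finger_gap'],1),'F',np.round(o['force'],1),'q',np.round(o['qpos'],2))
print('R',R.round(3).tolist())
th=float(sys.argv[1]) if len(sys.argv)>1 else th
for rad in(113,68):
    t=C+rad*np.array([np.sin(th),0,np.cos(th)]); print(rad,'tool/20',(R.T@(t-p)/20).round(2))
E
python3 wh.py
```

```text
clock 14.5167 p [521.7  93.8 249.7] tilt -0.432 posang -0.408 rad 146.8 gap 52.7 F [ 0.2 -2.1 -2.9] q [ 0.71 -0.12 -0.81  0.51 -0.62  0.44]
R [[0.907, -0.036, 0.419], [-0.032, -0.999, -0.016], [0.419, 0.001, -0.908]]
113 tool/20 [-0.17  0.36  1.69]
68 tool/20 [-0.17  0.33  3.94]
```

{"fn": "jog_arm", "kwargs": {
  "increments": [
    {"slide": [-0.1, 0.18, 0.4], "twist": [0, 0, 0]},
    {"slide": [-0.07, 0.17, 0.4], "twist": [0, 0, 0]},
    {"slide": [0, 0, 0.4], "twist": [0, 0, 0]},
    {"slide": [0, 0, 0.2], "twist": [0, 0, 0]},
    {"slide": [0, 0, 0], "twist": [0, 0, 0]}
  ]
}}

```text
clock: 14.93
tcp_pos: [526.1, 89.4, 220.4]
tcp_rot: [[0.908, -0.03, 0.418], [-0.027, -1.0, -0.013], [0.419, 0.0, -0.908]]
force: [0.4, 0.1, 0.2]
finger_gap: 52.4
```

```bash
python3 wh.py
```

```text
clock 14.9333 p [526.1  89.4 220.4] tilt -0.432 posang -0.472 rad 118.3 gap 52.4 F [0.4 0.1 0.2] q [ 0.67 -0.08 -0.86  0.57 -0.53  0.41]
R [[0.908, -0.03, 0.418], [-0.027, -1.0, -0.013], [0.419, 0.0, -0.908]]
113 tool/20 [0.24 0.15 0.26]
68 tool/20 [0.24 0.13 2.51]
```

{"fn": "jog_arm", "kwargs": {
  "increments": [
    {"slide": [0.14, 0.08, 0.3], "twist": [0, 0, -0.1]},
    {"slide": [0.1, 0.05, 0.4], "twist": [0, 0, 0]},
    {"slide": [0, 0, 0.4], "twist": [0, 0, 0]},
    {"slide": [0, 0, 0.4], "twist": [0, 0, 0]},
    {"slide": [0, 0, 0.4], "twist": [0, 0, 0]},
    {"slide": [0, 0, 0.3], "twist": [0, 0, 0]},
    {"slide": [0, 0, 0], "twist": [0, 0, 0]}
  ]
}}

```text
clock: 15.52
tcp_pos: [553.7, 89.2, 180.7]
tcp_rot: [[0.907, -0.02, 0.42], [-0.017, -1.0, -0.009], [0.42, 0.001, -0.908]]
force: [0.5, 0.5, 0.9]
finger_gap: 52.1
```

```bash
python3 wh.py
```

```text
clock 15.5167 p [553.7  89.2 180.7] tilt -0.433 posang -0.379 rad 70.7 gap 52.1 F [0.5 0.5 0.9] q [ 0.58  0.01 -0.91  0.72 -0.37  0.33]
R [[0.907, -0.02, 0.42], [-0.017, -1.0, -0.009], [0.42, 0.001, -0.908]]
113 tool/20 [-0.19  0.18 -2.12]
68 tool/20 [-0.19  0.16  0.13]
```

{"fn": "jog_arm", "kwargs": {
  "increments": [
    {"slide": [-0.19, 0.16, 0.13], "twist": [0, 0, 0.25]},
    {"slide": [0, 0, 0], "twist": [0, 0, 0]}
  ]
}}

```text
clock: 15.68
tcp_pos: [552.0, 85.7, 175.9]
tcp_rot: [[0.907, -0.039, 0.419], [-0.038, -0.999, -0.01], [0.419, -0.007, -0.908]]
force: [0.2, -1.1, -0.4]
finger_gap: 52.4
```

{"fn": "jog_arm", "kwargs": {
  "increments": [
    {"slide": [0, 0, 0], "twist": [0, 0, 0]},
    {"slide": [0, 0, 0], "twist": [0, 0, 0]},
    {"slide": [0, 0, 0], "twist": [0, 0, 0]},
    {"slide": [0, 0, 0], "twist": [0, 0, 0]},
    {"slide": [0, 0, 0], "twist": [0, 0, 0]},
    {"slide": [0, 0, 0], "twist": [0, 0, 0]}
  ],
  "gripper": 1.0,
  "grip_force": 12
}}

```text
clock: 16.18
tcp_pos: [553.3, 86.3, 177.2]
tcp_rot: [[0.907, -0.037, 0.42], [-0.037, -0.999, -0.009], [0.42, -0.007, -0.907]]
force: [3.6, -0.6, -3.0]
finger_gap: 30.0
```

```bash
python3 wh.py
```

```text
clock 16.1833 p [553.3  86.3 177.2] tilt -0.433 posang -0.404 rad 67.6 gap 30.0 F [ 3.6 -0.6 -3. ] q [ 0.57  0.01 -0.92  0.74 -0.35  0.3 ]
R [[0.907, -0.037, 0.42], [-0.037, -0.999, -0.009], [0.42, -0.007, -0.907]]
113 tool/20 [-0.1   0.04 -2.27]
68 tool/20 [-0.1   0.02 -0.02]
```

{"fn": "jog_arm", "kwargs": {
  "increments": [
    {"slide": [0.09, 0, 0], "twist": [0, -0.32, 0]},
    {"slide": [0.09, 0, 0], "twist": [0, -0.32, 0]},
    {"slide": [0.09, 0, 0], "twist": [0, -0.32, 0]},
    {"slide": [0.09, 0, 0], "twist": [0, -0.32, 0]},
    {"slide": [0.09, 0, 0], "twist": [0, -0.32, 0]},
    {"slide": [0.09, 0, 0], "twist": [0, -0.32, 0]}
  ]
}}

```text
clock: 16.68
tcp_pos: [559.3, 86.1, 179.4]
tcp_rot: [[0.964, -0.032, 0.265], [-0.032, -0.999, -0.003], [0.265, -0.006, -0.964]]
force: [-0.4, -4.3, 0.6]
finger_gap: 30.0
```

```bash
python3 wh.py; python3 pin.py
```

```text
clock 16.6833 p [559.3  86.1 179.4] tilt -0.268 posang -0.31 rad 67.6 gap 30.0 F [-0.4 -4.3  0.6] q [ 0.59  0.09 -0.63  0.26 -0.64  0.76]
R [[0.964, -0.032, 0.265], [-0.032, -0.999, -0.003], [0.265, -0.006, -0.964]]
113 tool/20 [ 0.14  0.   -2.27]
68 tool/20 [ 0.14 -0.   -0.02]
scene n 56 seen 294.10714285714283 145.5 pred +50/+16/+10 [[294.1, 146.1], [293.2, 153.7], [293.1, 155.0]]
side n 0 seen 0 0 pred +50/+16/+10 [[230.9, 155.1], [231.5, 164.5], [231.6, 166.1]]
16.7833 [559.96380717  86.01631631 179.52195755] [[0.964, -0.034, 0.266], [-0.034, -0.999, -0.004], [0.266, -0.005, -0.964]] [-5.7  1.1  5.7] 29.587803332674227
```

{"fn": "jog_arm", "kwargs": {
  "increments": [
    {"slide": [0.16, 0, 0], "twist": [0, -0.25, 0]},
    {"slide": [0.15, 0, 0], "twist": [0, -0.25, 0]},
    {"slide": [0.15, 0, 0], "twist": [0, -0.3, 0]},
    {"slide": [0.15, 0, 0], "twist": [0, -0.3, 0]},
    {"slide": [0.15, 0, 0], "twist": [0, -0.3, 0]},
    {"slide": [0.15, 0, 0], "twist": [0, -0.3, 0]}
  ]
}}

```text
clock: 17.28
tcp_pos: [570.7, 85.6, 181.7]
tcp_rot: [[0.992, -0.036, 0.122], [-0.037, -0.999, 0.002], [0.122, -0.007, -0.992]]
force: [-5.7, 1.6, 3.0]
finger_gap: 29.8
```

```bash
python3 wh.py; python3 pin.py|head -1
```

```text
clock 17.2833 p [570.7  85.6 181.7] tilt -0.123 posang -0.137 rad 67.3 gap 29.8 F [-5.7  1.6  3. ] q [ 0.53  0.18 -0.43  0.08 -0.86  0.96]
R [[0.992, -0.036, 0.122], [-0.037, -0.999, 0.002], [0.122, -0.007, -0.992]]
113 tool/20 [ 0.05 -0.03 -2.28]
68 tool/20 [ 0.05 -0.03 -0.03]
scene n 56 seen 294.10714285714283 145.5 pred +50/+16/+10 [[294.1, 146.1], [293.2, 153.7], [293.1, 155.0]]
```

{"fn": "jog_arm", "kwargs": {
  "increments": [
    {"slide": [0.15, 0, 0], "twist": [0, -0.32, 0]},
    {"slide": [0.15, 0, 0], "twist": [0, -0.32, 0]},
    {"slide": [0.15, 0, 0], "twist": [0, -0.32, 0]},
    {"slide": [0.15, 0, 0], "twist": [0, -0.32, 0]}
  ]
}}

```text
clock: 17.72
tcp_pos: [579.0, 85.2, 182.2]
tcp_rot: [[0.999, -0.039, 0.019], [-0.039, -0.999, 0.005], [0.018, -0.006, -1.0]]
force: [-5.2, 2.4, 3.6]
finger_gap: 29.6
```

```bash
python3 wh.py; python3 pin.py|head -1
```

```text
clock 17.7167 p [579.   85.2 182.2] tilt -0.019 posang -0.013 rad 67.2 gap 29.6 F [-5.2  2.4  3.6] q [ 0.48  0.25 -0.3   0.   -1.    1.05]
R [[0.999, -0.039, 0.019], [-0.039, -0.999, 0.005], [0.018, -0.006, -1.0]]
113 tool/20 [-0.02 -0.06 -2.29]
68 tool/20 [-0.02 -0.05 -0.04]
scene n 56 seen 294.10714285714283 145.5 pred +50/+16/+10 [[294.1, 146.1], [293.2, 153.7], [293.1, 155.0]]
```

{"fn": "jog_arm", "kwargs": {
  "increments": [
    {"slide": [0.15, -0.01, 0], "twist": [0, -0.32, 0]},
    {"slide": [0.15, -0.01, 0], "twist": [0, -0.32, 0]},
    {"slide": [0.15, -0.01, 0], "twist": [0, -0.32, 0]},
    {"slide": [0.15, -0.01, 0], "twist": [0, -0.32, 0]}
  ]
}}

```text
clock: 18.15
tcp_pos: [587.4, 84.8, 181.6]
tcp_rot: [[0.996, -0.041, -0.083], [-0.041, -0.999, 0.007], [-0.084, -0.004, -0.996]]
force: [-4.8, 1.3, 3.3]
finger_gap: 29.7
```

```bash
python3 wh.py; python3 pin.py|head -1
```

```text
clock 18.15 p [587.4  84.8 181.6] tilt 0.083 posang 0.112 rad 67.0 gap 29.7 F [-4.8  1.3  3.3] q [ 0.45  0.32 -0.18 -0.05 -1.14  1.11]
R [[0.996, -0.041, -0.083], [-0.041, -0.999, 0.007], [-0.084, -0.004, -0.996]]
113 tool/20 [-0.1  -0.08 -2.3 ]
68 tool/20 [-0.1  -0.06 -0.05]
scene n 56 seen 294.10714285714283 145.5 pred +50/+16/+10 [[294.1, 146.1], [293.2, 153.7], [293.1, 155.0]]
```

{"fn": "jog_arm", "kwargs": {
  "increments": [
    {"slide": [0.14, -0.02, -0.01], "twist": [0, -0.36, 0]},
    {"slide": [0.14, -0.02, -0.01], "twist": [0, -0.36, 0]},
    {"slide": [0.14, -0.02, -0.01], "twist": [0, -0.36, 0]},
    {"slide": [0.14, -0.02, -0.01], "twist": [0, -0.36, 0]}
  ]
}}

```text
clock: 18.58
tcp_pos: [595.6, 84.5, 180.0]
tcp_rot: [[0.98, -0.043, -0.195], [-0.042, -0.999, 0.009], [-0.195, -0.0, -0.981]]
force: [-4.2, -0.3, 1.1]
finger_gap: 29.8
```

```bash
python3 wh.py; python3 pin.py|head -1
```

```text
clock 18.5833 p [595.6  84.5 180. ] tilt 0.196 posang 0.238 rad 66.9 gap 29.8 F [-4.2 -0.3  1.1] q [ 0.41  0.4  -0.06 -0.09 -1.29  1.15]
R [[0.98, -0.043, -0.195], [-0.042, -0.999, 0.009], [-0.195, -0.0, -0.981]]
113 tool/20 [-0.14 -0.09 -2.31]
68 tool/20 [-0.14 -0.08 -0.06]
scene n 56 seen 294.10714285714283 145.5 pred +50/+16/+10 [[294.1, 146.1], [293.2, 153.7], [293.1, 155.0]]
```

{"fn": "jog_arm", "kwargs": {
  "increments": [
    {"slide": [0.14, -0.02, -0.01], "twist": [0, -0.38, 0]},
    {"slide": [0.14, -0.02, -0.01], "twist": [0, -0.38, 0]},
    {"slide": [0.14, -0.02, -0.01], "twist": [0, -0.38, 0]},
    {"slide": [0.14, -0.02, -0.01], "twist": [0, -0.38, 0]}
  ]
}}

```text
clock: 19.02
tcp_pos: [603.9, 84.1, 177.4]
tcp_rot: [[0.95, -0.045, -0.309], [-0.044, -0.999, 0.011], [-0.309, 0.003, -0.951]]
force: [-4.0, -1.5, -0.3]
finger_gap: 29.9
```

```bash
python3 wh.py; python3 pin.py|head -1
```

```text
clock 19.0167 p [603.9  84.1 177.4] tilt 0.314 posang 0.367 rad 66.8 gap 29.9 F [-4.  -1.5 -0.3] q [ 0.38  0.49  0.06 -0.13 -1.44  1.18]
R [[0.95, -0.045, -0.309], [-0.044, -0.999, 0.011], [-0.309, 0.003, -0.951]]
113 tool/20 [-0.18 -0.12 -2.31]
68 tool/20 [-0.18 -0.09 -0.06]
scene n 55 seen 294.05454545454546 145.5 pred +50/+16/+10 [[294.1, 146.1], [293.2, 153.7], [293.1, 155.0]]
```

{"fn": "jog_arm", "kwargs": {
  "increments": [
    {"slide": [0.13, -0.03, -0.01], "twist": [0, -0.42, 0]},
    {"slide": [0.13, -0.03, -0.01], "twist": [0, -0.42, 0]},
    {"slide": [0.13, -0.03, -0.01], "twist": [0, -0.42, 0]},
    {"slide": [0.13, -0.03, -0.01], "twist": [0, -0.42, 0]}
  ]
}}

```text
clock: 19.45
tcp_pos: [611.8, 83.8, 173.7]
tcp_rot: [[0.902, -0.047, -0.428], [-0.046, -0.999, 0.014], [-0.428, 0.007, -0.904]]
force: [-3.5, -2.6, -1.7]
finger_gap: 30.0
```

```bash
python3 wh.py; python3 pin.py|head -1
```

```text
clock 19.45 p [611.8  83.8 173.7] tilt 0.443 posang 0.498 rad 66.9 gap 30.0 F [-3.5 -2.6 -1.7] q [ 0.35  0.58  0.19 -0.16 -1.6   1.2 ]
R [[0.902, -0.047, -0.428], [-0.046, -0.999, 0.014], [-0.428, 0.007, -0.904]]
113 tool/20 [-0.19 -0.14 -2.31]
68 tool/20 [-0.19 -0.11 -0.06]
scene n 63 seen 293.7936507936508 146.0 pred +50/+16/+10 [[294.1, 146.1], [293.2, 153.7], [293.1, 155.0]]
```

```bash
python3 pin.py; python3 wh.py|head -1
```

```text
scene n 61 seen 294.4754098360656 147.0 pred +50/+16/+10 [[294.1, 146.1], [293.2, 153.7], [293.1, 155.0]]
side n 52 seen 231.65384615384616 156.0 pred +50/+16/+10 [[230.9, 155.1], [231.5, 164.5], [231.6, 166.1]]
19.65 [612.19012542  83.7980512  173.18700334] [[0.903, -0.047, -0.427], [-0.046, -0.999, 0.014], [-0.428, 0.007, -0.904]] [-0.9 -5.  -6.5] 30.10413994215239
clock 19.65 p [612.2  83.8 173.2] tilt 0.442 posang 0.507 rad 66.5 gap 30.1 F [-0.9 -5.  -6.5] q [ 0.35  0.58  0.19 -0.16 -1.59  1.2 ]
```

The head has sunk about 1 px (roughly 4 mm) in both views, so the cross-hole is arriving. I'll go in small steps now.

{"fn": "jog_arm", "kwargs": {
  "increments": [
    {"slide": [0.12, -0.03, -0.01], "twist": [0, -0.3, 0]},
    {"slide": [0, 0, 0], "twist": [0, 0, 0]}
  ]
}}

```text
clock: 19.82
tcp_pos: [613.5, 83.7, 172.5]
tcp_rot: [[0.894, -0.048, -0.446], [-0.046, -0.999, 0.014], [-0.446, 0.008, -0.895]]
force: [0.7, -0.2, -3.9]
finger_gap: 30.4
```

```bash
python3 pin.py; python3 wh.py|head -1
```

```text
scene n 64 seen 294.28125 147.0 pred +50/+16/+10 [[294.1, 146.1], [293.2, 153.7], [293.1, 155.0]]
side n 55 seen 231.45454545454547 156.0 pred +50/+16/+10 [[230.9, 155.1], [231.5, 164.5], [231.6, 166.1]]
19.9167 [613.24351861  83.77287866 172.60266817] [[0.894, -0.048, -0.445], [-0.046, -0.999, 0.014], [-0.445, 0.008, -0.896]] [-0.3 -4.  -7.3] 29.90709091766674
clock 19.9167 p [613.2  83.8 172.6] tilt 0.461 posang 0.525 rad 66.6 gap 29.9 F [-0.3 -4.  -7.3] q [ 0.35  0.59  0.21 -0.17 -1.62  1.2 ]
```

{"fn": "jog_arm", "kwargs": {
  "increments": [
    {"slide": [0.13, -0.02, -0.02], "twist": [0, -0.4, 0]},
    {"slide": [0.12, -0.02, -0.02], "twist": [0, -0.4, 0]},
    {"slide": [0, 0, 0], "twist": [0, 0, 0]}
  ]
}}

```text
clock: 20.17
tcp_pos: [615.3, 83.6, 171.8]
tcp_rot: [[0.864, -0.048, -0.501], [-0.046, -0.999, 0.016], [-0.502, 0.009, -0.865]]
force: [-0.7, -1.6, -2.8]
finger_gap: 30.0
```

```bash
python3 pin.py; python3 wh.py|head -1
```

```text
scene n 0 seen 0 0 pred +50/+16/+10 [[294.1, 146.1], [293.2, 153.7], [293.1, 155.0]]
side n 55 seen 230.5818181818182 156.0 pred +50/+16/+10 [[230.9, 155.1], [231.5, 164.5], [231.6, 166.1]]
20.2667 [615.1279953   83.67681863 171.95561073] [[0.865, -0.048, -0.5], [-0.046, -0.999, 0.016], [-0.5, 0.009, -0.866]] [-1.1 -3.  -6.2] 29.967412181356995
clock 20.2667 p [615.1  83.7 172. ] tilt 0.523 posang 0.554 rad 67.0 gap 30.0 F [-1.1 -3.  -6.2] q [ 0.34  0.63  0.26 -0.18 -1.69  1.21]
```

{"fn": "jog_arm", "kwargs": {
  "increments": [
    {"slide": [0.14, -0.02, -0.02], "twist": [0, -0.35, 0]},
    {"slide": [0.14, -0.02, -0.02], "twist": [0, -0.35, 0]},
    {"slide": [0, 0, 0], "twist": [0, 0, 0]}
  ]
}}

```text
clock: 20.52
tcp_pos: [617.6, 83.6, 170.6]
tcp_rot: [[0.835, -0.048, -0.548], [-0.045, -0.999, 0.018], [-0.548, 0.01, -0.837]]
force: [-0.7, -1.8, -3.5]
finger_gap: 30.1
```

```bash
python3 pin.py; python3 wh.py|head -1
```

```text
scene n 0 seen 0 0 pred +50/+16/+10 [[294.1, 146.1], [293.2, 153.7], [293.1, 155.0]]
side n 55 seen 230.5090909090909 156.0 pred +50/+16/+10 [[230.9, 155.1], [231.5, 164.5], [231.6, 166.1]]
20.6167 [617.41084882  83.56903266 170.81009137] [[0.836, -0.048, -0.546], [-0.045, -0.999, 0.018], [-0.546, 0.01, -0.838]] [-1.5 -3.  -6.5] 30.196323015178056
clock 20.6167 p [617.4  83.6 170.8] tilt 0.578 posang 0.592 rad 67.2 gap 30.2 F [-1.5 -3.  -6.5] q [ 0.33  0.67  0.31 -0.2  -1.76  1.21]
```

{"fn": "jog_arm", "kwargs": {
  "increments": [
    {"slide": [0.14, -0.02, -0.02], "twist": [0, -0.28, 0]},
    {"slide": [0.14, -0.02, -0.02], "twist": [0, -0.28, 0]},
    {"slide": [0, 0, 0], "twist": [0, 0, 0]}
  ]
}}

```text
clock: 20.87
tcp_pos: [619.7, 83.5, 169.5]
tcp_rot: [[0.811, -0.048, -0.584], [-0.045, -0.999, 0.019], [-0.584, 0.011, -0.812]]
force: [-0.1, -2.4, -4.9]
finger_gap: 29.9
```

```bash
python3 pin.py; python3 wh.py|head -1
```

```text
scene n 0 seen 0 0 pred +50/+16/+10 [[294.1, 146.1], [293.2, 153.7], [293.1, 155.0]]
side n 48 seen 231.04166666666666 164.5 pred +50/+16/+10 [[230.9, 155.1], [231.5, 164.5], [231.6, 166.1]]
20.9667 [619.65370848  83.49722382 169.57916094] [[0.812, -0.048, -0.582], [-0.045, -0.999, 0.019], [-0.582, 0.011, -0.813]] [-1.4 -5.3 -8.6] 29.996217048300434
clock 20.9667 p [619.7  83.5 169.6] tilt 0.622 posang 0.63 rad 67.5 gap 30.0 F [-1.4 -5.3 -8.6] q [ 0.32  0.7   0.35 -0.21 -1.81  1.21]
```

The pin has dropped: side view row 164.5 equals the +16 mm prediction. I'll stop turning and ease back a few millimetres.

{"fn": "jog_arm", "kwargs": {
  "increments": [
    {"slide": [-0.13, 0.03, 0], "twist": [0, 0.3, 0]},
    {"slide": [-0.13, 0.03, 0], "twist": [0, 0.3, 0]},
    {"slide": [0, 0, 0], "twist": [0, 0, 0]}
  ]
}}

```text
clock: 21.22
tcp_pos: [616.3, 83.6, 172.1]
tcp_rot: [[0.844, -0.048, -0.534], [-0.045, -0.999, 0.019], [-0.535, 0.009, -0.845]]
force: [-2.5, -6.3, -4.3]
finger_gap: 30.1
```

```bash
python3 pin.py; python3 wh.py
```

```text
scene n 0 seen 0 0 pred +50/+16/+10 [[294.1, 146.1], [293.2, 153.7], [293.1, 155.0]]
side n 46 seen 231.04347826086956 165.0 pred +50/+16/+10 [[230.9, 155.1], [231.5, 164.5], [231.6, 166.1]]
21.3167 [616.28496941  83.62194234 172.04092197] [[0.843, -0.048, -0.536], [-0.045, -0.999, 0.019], [-0.536, 0.009, -0.844]] [-2.6 -2.7 -5.5] 29.828720184307116
clock 21.3167 p [616.3  83.6 172. ] tilt 0.566 posang 0.568 rad 67.7 gap 29.8 F [-2.6 -2.7 -5.5] q [ 0.33  0.66  0.3  -0.19 -1.74  1.21]
R [[0.843, -0.048, -0.536], [-0.045, -0.999, 0.019], [-0.536, 0.009, -0.844]]
113 tool/20 [-0.02 -0.17 -2.26]
68 tool/20 [-0.01 -0.12 -0.01]
```

{"fn": "jog_arm", "kwargs": {
  "increments": [
    {"slide": [0, 0, 0], "twist": [0, 0, 0]},
    {"slide": [0, 0, 0], "twist": [0, 0, 0]},
    {"slide": [0, 0, 0], "twist": [0, 0, 0]},
    {"slide": [0, 0, 0], "twist": [0, 0, 0]},
    {"slide": [0, 0, -0.3], "twist": [0, 0, 0]},
    {"slide": [0, 0, -0.5], "twist": [0, 0, 0]},
    {"slide": [0, 0, -0.6], "twist": [0, 0, 0]},
    {"slide": [0, 0, -0.8], "twist": [0, 0, 0]},
    {"slide": [0, 0, -0.8], "twist": [0, 0, 0]},
    {"slide": [0, 0, -0.8], "twist": [0, 0, 0]}
  ],
  "gripper": 0.4
}}

```text
clock: 22.15
tcp_pos: [659.7, 84.6, 245.4]
tcp_rot: [[0.848, -0.045, -0.529], [-0.041, -0.999, 0.019], [-0.529, 0.006, -0.849]]
force: [-0.4, 0.5, -0.6]
finger_gap: 52.8
```

```bash
python3 pin.py; python3 wh.py
```

```text
scene n 0 seen 0 0 pred +50/+16/+10 [[294.1, 146.1], [293.2, 153.7], [293.1, 155.0]]
side n 45 seen 231.11111111111111 165.0 pred +50/+16/+10 [[230.9, 155.1], [231.5, 164.5], [231.6, 166.1]]
22.25 [661.15183095  84.37512746 246.90608858] [[0.85, -0.045, -0.525], [-0.042, -0.999, 0.019], [-0.525, 0.005, -0.851]] [-0.6 -0.5 -0.8] 52.37907687904837
clock 22.25 p [661.2  84.4 246.9] tilt 0.553 posang 0.552 rad 154.9 gap 52.4 F [-0.6 -0.5 -0.8] q [ 0.31  0.69  0.52 -0.19 -1.93  1.19]
R [[0.85, -0.045, -0.525], [-0.042, -0.999, 0.019], [-0.525, 0.005, -0.851]]
113 tool/20 [ 0.   -0.05  2.1 ]
68 tool/20 [ 0.   -0.    4.35]
```

{"fn": "jog_arm", "kwargs": {
  "increments": [
    {"slide": [-0.4, -1, 0], "twist": [0, 0.86, 0]},
    {"slide": [-0.4, -1, 0], "twist": [0, 0.86, 0]},
    {"slide": [-0.4, -1, 0], "twist": [0, 0.86, 0]},
    {"slide": [-0.4, -1, 0], "twist": [0, 0.86, 0]},
    {"slide": [-0.4, -1, 0], "twist": [0, 0.86, 0]},
    {"slide": [-0.4, -1, 0], "twist": [0, 0.86, 0]},
    {"slide": [-0.4, -1, 0], "twist": [0, 0.86, 0]},
    {"slide": [-0.4, -0.8, 0], "twist": [0, 0.86, 0]},
    {"slide": [0, 0, 0], "twist": [0, 0, 0]}
  ],
  "gripper": 1.0
}}

```text
clock: 23.0
tcp_pos: [610.2, 247.7, 263.1]
tcp_rot: [[0.998, -0.051, 0.019], [-0.051, -0.999, -0.002], [0.019, 0.001, -1.0]]
force: [0.2, -0.0, -0.1]
finger_gap: 1.4
```

```bash
python3 - <<'E'
from h import *
o=r.get_obs();R=np.array(o['tcp_rot']);p=o['tcp_pos'];print(o['clock'],p,R.round(3).tolist(),o['finger_gap'])
d=np.array([587.1,261,225])-p;print(d,R.T@d/20)
E
python3 pin.py
```

```text
23.0 [610.16625289 247.70726548 263.11733556] [[0.998, -0.051, 0.019], [-0.051, -0.999, -0.002], [0.019, 0.001, -1.0]] 1.4431241459797932
[-23.06625289  13.29273452 -38.11733556] [-1.22169136 -0.60611912  1.88262849]
scene n 49 seen 292.85714285714283 153.0 pred +50/+16/+10 [[294.1, 146.1], [293.2, 153.7], [293.1, 155.0]]
side n 45 seen 231.11111111111111 165.0 pred +50/+16/+10 [[230.9, 155.1], [231.5, 164.5], [231.6, 166.1]]
23.1 [611.75409367 246.05836356 262.98432126] [[0.999, -0.052, 0.015], [-0.052, -0.999, -0.003], [0.015, 0.002, -1.0]] [-0.1  0.2  1. ] 0.30547862602738973
```

{"fn": "jog_arm", "kwargs": {
  "increments": [
    {"slide": [-0.5, -0.35, 0], "twist": [0, -0.2, 0]},
    {"slide": [-0.5, -0.35, 0], "twist": [0, 0, 0]},
    {"slide": [-0.3, -0.05, 0.4], "twist": [0, 0, 0]},
    {"slide": [0, 0, 0.5], "twist": [0, 0, 0]},
    {"slide": [0, 0, 0.5], "twist": [0, 0, 0]},
    {"slide": [0, 0, 0.3], "twist": [0, 0, 0]},
    {"slide": [0, 0, 0], "twist": [0, 0, 0]},
    {"slide": [0, 0, 0], "twist": [0, 0, 0]}
  ]
}}

```text
clock: 23.77
tcp_pos: [586.5, 260.3, 222.2]
tcp_rot: [[0.998, -0.058, -0.009], [-0.058, -0.998, -0.005], [-0.009, 0.005, -1.0]]
force: [0.3, 0.1, 0.2]
finger_gap: 0.5
```

{"fn": "jog_arm", "kwargs": {
  "increments": [
    {"slide": [0.03, -0.03, 0.3], "twist": [0, 0.1, 0]},
    {"slide": [0, 0, 0.3], "twist": [0, 0, 0]},
    {"slide": [0, 0, 0.15], "twist": [0, 0, 0]},
    {"slide": [0, 0, 0.1], "twist": [0, 0, 0]},
    {"slide": [0, 0, 0], "twist": [0, 0, 0]}
  ]
}}

```text
clock: 24.18
tcp_pos: [588.0, 260.3, 203.3]
tcp_rot: [[0.998, -0.059, 0.0], [-0.059, -0.998, -0.006], [0.0, 0.006, -1.0]]
force: [0.8, -0.2, 0.1]
finger_gap: 0.3
```

{"fn": "jog_arm", "kwargs": {
  "increments": [
    {"slide": [-0.02, -0.02, 0.1], "twist": [0, 0, 0]},
    {"slide": [0, 0, 0.1], "twist": [0, 0, 0]}
  ]
}}

```text
clock: 24.35
tcp_pos: [589.4, 261.2, 202.8]
tcp_rot: [[0.998, -0.058, 0.005], [-0.058, -0.998, -0.004], [0.005, 0.004, -1.0]]
force: [-4.9, -1.2, 11.8]
finger_gap: 0.2
```

{"fn": "jog_arm", "kwargs": {
  "increments": [
    {"slide": [-0.05, -0.0, 0.14], "twist": [0, -0.05, 0]},
    {"slide": [-0.03, 0, 0.14], "twist": [0, 0, 0]}
  ]
}}

```text
clock: 24.52
tcp_pos: [589.6, 261.1, 202.7]
tcp_rot: [[0.998, -0.056, 0.007], [-0.056, -0.998, -0.003], [0.007, 0.003, -1.0]]
force: [-5.2, -2.4, 15.1]
finger_gap: 0.3
```

{"fn": "jog_arm", "kwargs": {
  "increments": [
    {"slide": [-0.08, 0, 0.19], "twist": [0, -0.08, 0]},
    {"slide": [-0.06, 0, 0.19], "twist": [0, -0.05, 0]}
  ]
}}

```text
clock: 24.68
tcp_pos: [589.5, 261.2, 202.6]
tcp_rot: [[0.999, -0.054, 0.006], [-0.054, -0.999, -0.001], [0.006, 0.001, -1.0]]
force: [-4.6, -3.9, 18.3]
finger_gap: 0.2
```

{"fn": "jog_arm", "kwargs": {
  "increments": [
    {"slide": [-0.08, 0, 0.24], "twist": [0, -0.08, 0]},
    {"slide": [-0.05, 0, 0.24], "twist": [0, -0.05, 0]}
  ]
}}

```text
clock: 24.85
tcp_pos: [589.9, 261.1, 202.3]
tcp_rot: [[0.999, -0.052, 0.006], [-0.052, -0.999, 0.001], [0.006, -0.002, -1.0]]
force: [-8.3, -3.3, 24.4]
finger_gap: 0.4
```

```bash
python3 pin.py
```

```text
scene n 15 seen 293.26666666666665 155.5 pred +50/+16/+10 [[294.1, 146.1], [293.2, 153.7], [293.1, 155.0]]
side n 32 seen 231.5625 165.5 pred +50/+16/+10 [[230.9, 155.1], [231.5, 164.5], [231.6, 166.1]]
24.95 [589.84834158 261.10826922 202.3049428 ] [[0.999, -0.052, 0.006], [-0.052, -0.999, 0.002], [0.006, -0.002, -1.0]] [-6.7 -4.5 21.4] 0.4887994092066523
```

{"fn": "jog_arm", "kwargs": {
  "increments": [
    {"slide": [0, 0, -0.25], "twist": [0, 0, 0]},
    {"slide": [-0.15, 0.0, -0.1], "twist": [0, -0.08, 0]},
    {"slide": [0, 0, 0], "twist": [0, 0, 0]}
  ]
}}

```text
clock: 25.2
tcp_pos: [587.2, 261.6, 212.9]
tcp_rot: [[0.999, -0.052, 0.003], [-0.052, -0.999, 0.005], [0.003, -0.005, -1.0]]
force: [0.2, 0.8, 0.5]
finger_gap: 0.6
```

{"fn": "jog_arm", "kwargs": {
  "increments": [
    {"slide": [-0.02, 0.03, 0.15], "twist": [0, -0.03, 0]},
    {"slide": [0, 0, 0.15], "twist": [0, 0, 0]},
    {"slide": [0, 0, 0.1], "twist": [0, 0, 0]},
    {"slide": [0, 0, 0], "twist": [0, 0, 0]}
  ]
}}

```text
clock: 25.53
tcp_pos: [586.5, 261.2, 202.9]
tcp_rot: [[0.999, -0.052, -0.001], [-0.052, -0.999, 0.005], [-0.001, -0.005, -1.0]]
force: [0.4, -0.1, 3.5]
finger_gap: -0.2
```

{"fn": "jog_arm", "kwargs": {
  "increments": [
    {"slide": [0, 0, 0.2], "twist": [0, 0, 0]},
    {"slide": [0, 0, 0.22], "twist": [0, 0, 0]},
    {"slide": [0, 0, 0.22], "twist": [0, 0, 0]}
  ]
}}

```text
clock: 25.78
tcp_pos: [588.4, 261.5, 196.9]
tcp_rot: [[0.999, -0.049, 0.005], [-0.049, -0.999, 0.005], [0.005, -0.005, -1.0]]
force: [-21.4, -1.3, 46.0]
finger_gap: 0.7
```

It went past the catch: TCP is at 196.9, and the home position should be 197. Backing off.

{"fn": "jog_arm", "kwargs": {
  "increments": [
    {"slide": [0, 0, -0.2], "twist": [0, 0, 0]},
    {"slide": [0, 0, -0.6], "twist": [0, 0, 0]},
    {"slide": [0, 0, -0.8], "twist": [0, 0, 0]},
    {"slide": [0, 0, -1.0], "twist": [0, 0, 0]},
    {"slide": [-0.5, 0, -1.0], "twist": [0, 0, 0]},
    {"slide": [-1.0, 0, -1.0], "twist": [0, 0, 0]},
    {"slide": [-1.0, 0, -0.5], "twist": [0, 0, 0]},
    {"slide": [-1.0, 0, 0], "twist": [0, 0, 0]},
    {"slide": [-1.0, 0, 0], "twist": [0, 0, 0]},
    {"slide": [0, 0, 0], "twist": [0, 0, 0]}
  ]
}}

```text
clock: 26.62
tcp_pos: [494.5, 265.0, 299.6]
tcp_rot: [[0.999, -0.051, -0.0], [-0.051, -0.999, 0.0], [-0.0, -0.0, -1.0]]
force: [-0.5, -0.0, -0.2]
finger_gap: 0.5
```

```bash
python3 pin.py; python3 - <<'E'
from h import *
ims=[]
for n in('scene','side'):
    s=snap(n); q=proj(s,[584,200,150])[0].astype(int)
    ims.append(cv2.resize(cv2.cvtColor(s['image'],4)[q[1]-40:q[1]+40,q[0]-40:q[0]+40],(400,400),interpolation=2))
cv2.imwrite('pics/fin.png',np.hstack(ims))
E
```

```text
scene n 41 seen 292.8536585365854 155.5 pred +50/+16/+10 [[294.1, 146.1], [293.2, 153.7], [293.1, 155.0]]
side n 43 seen 231.8139534883721 166.5 pred +50/+16/+10 [[230.9, 155.1], [231.5, 164.5], [231.6, 166.1]]
26.7167 [496.44394714 265.18045067 299.15888256] [[0.999, -0.05, 0.0], [-0.05, -0.999, -0.0], [0.0, 0.0, -1.0]] [-0.4  0.4 -0.2] 0.3808306086507402
```

View pics/fin.png

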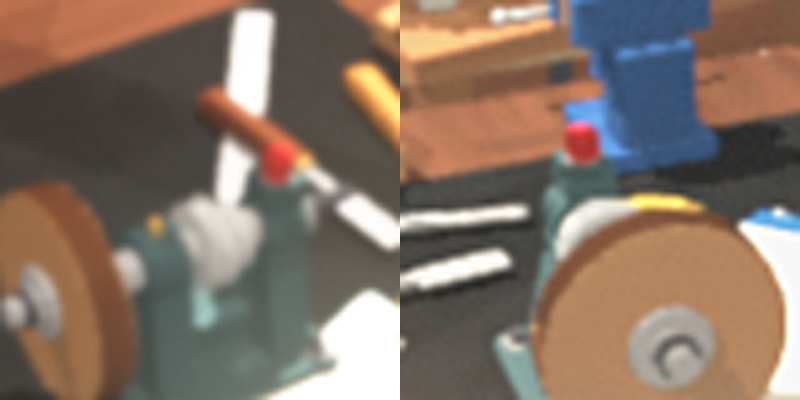

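The red head sits flush on the boss in both views: scene (280,162) and side (581,142) in the crop, with no shank showing. The robot is clear.

```bash
python3 -c "
from plant import r
print(r.sign_off(), r.get_obs()['clock'])"
```

```text
the job is handed in; nothing more can be done
the job is handed in; nothing more can be done
```

The arbor is locked: the pin is through the cross-hole, past its spring catch and home, and I handed the job in at about 27 s of robot time.

- **Placing:** I took the red-headed pin from the rack and stood it in the lock hole. Both cameras showed it riding on the arbor, head 50 mm above the hole.
- **Turning:** I pinched the wheel with about 12 N and turned it at up to about 0.35 rad/s, roughly 1.0 rad in all. The pin dropped to its +16 mm position on the catch, so I stopped turning, eased back about 5 mm at the rim and let go.
- **Pressing home:** The first push was slightly off-centre and had not passed the catch at about 24 N, so I backed off, recentred and pushed again. The pin went home and the push read 46 N vertical with about 21 N sideways (about 51 N in all) as the head met the bearing. That is right at the 50 N limit on a shove, and readings come only at the end of each move, so the peak may have been higher. I backed off at once.

**Last checks:** both camera views show the head centre within about 0.5 px of the +10 mm home position, with no shank showing above the bearing. The arm was clear at about 300 mm height, with no contact force. In the last close-up views nothing else had moved; I did not re-check the whole bench.

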